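# Pry open the cedar box and stir the balls

## Task

The lid of the cedar box is stuck shut: take the scraper from the rubber mat, put its blade into the notch under the lid and lever the lid open with the blade alone until it stands back past upright. Then stir the cedar balls with the blade until practically all of them have clearly shifted from where they lay (they stay in the box), and lay the scraper flat on the middle of the mat, leaving the lid open. Keep the gripper itself off the lid and the balls, and do not move anything else on the counter.

Things in the scene. Friction and masses are not known exactly. Their poses are not given: they have to be found in the camera images.
- chest: Small brown cedar box on a dark plinth, fixed to the table: 140 mm (x) by 170 mm (y), rim 80 mm above the table. Origin: centre of its underside; its own -x side is the front, with the notch; the hinge is along its +x side; z up. Walls 5 mm thick; the inner floor (130 x 160 mm) is 35 mm above the table, so the inside is 45 mm deep. Five cedar balls lie inside near the middle.
- lid (a joint): Lid angle in rad: 0 shut, grows as the lid swings up about the hinge, stops at 1.9; 1.57 is upright. The lid is a flat plate 140 x 170 x 6 mm, 0.1 kg, no handle, flush with the walls, its underside 0.5 mm above the rim. The hinge is stiff (about 0.14 N m friction): the lid stays where it is left; the first lift takes about 2 N at the free edge.
- lid_hinge (a point): Middle of the hinge line, at the back (+x) rim of the chest, at the height of the lid's underside (80.5 mm above the table). Its axes turn with the lid; the hinge line is its y axis.
- lid_edge (a point): Middle of the lower edge of the lid's free side, 140 mm from the hinge; moves with the lid. When shut it is above the notch.
- notch (a point): Middle of the mouth of the notch: a cut in the top of the front wall, 44 mm wide and 9 mm high (71 to 80 mm above the table), under the lid's free edge, where a blade goes in towards the chest's +x. This point is on the wall's outer face, 75.5 mm above the table.
- scraper: Flat scraper, 210 mm long, about 0.09 kg, with a red handle 110 mm long, 22 mm wide (y), 26 mm high (z) and a stiff steel blade 3 mm thick, 16 mm wide at the neck and 26 mm wide over its last 45 mm. Blade points to +x, its mid-plane 13 mm above the underside. Origin: underside, mid-length: handle from x = -105 to +5 mm, blade from +5 to +105 mm.
- scraper_tip (a point): Middle of the blade's end edge, 105 mm ahead of the scraper's origin and 13 mm up, axes as the scraper's.
- scraper_grip (a point): Point on the handle's axis at the balance point, 20 mm behind the scraper's origin, 13 mm up; the handle is 22 mm wide here.
- mat: Blue-green rubber mat fixed on the table, 260 mm (x) by 170 mm (y), 3 mm thick, on which the scraper starts. Origin: centre of its underside.
- ball1: Cedar ball 1, inside the chest: wood, 28 mm across, 12 g, rolls freely. Origin: its centre.
- ball2: Cedar ball 2, inside the chest: wood, 28 mm across, 12 g, rolls freely. Origin: its centre.
- ball3: Cedar ball 3, inside the chest: wood, 28 mm across, 12 g, rolls freely. Origin: its centre.
- ball4: Cedar ball 4, inside the chest: wood, 28 mm across, 12 g, rolls freely. Origin: its centre.
- ball5: Cedar ball 5, inside the chest: wood, 28 mm across, 12 g, rolls freely. Origin: its centre.
- jug: Bystander, loose: white bleach jug with a blue cap, 90 mm across, 195 mm tall. Origin: centre of its underside.
- pump: Bystander, loose: amber pump bottle, 57 mm across, 167 mm tall. Origin: centre of its underside.
- cup: Bystander, loose: open blue measuring cup, 68 mm across, 70 mm tall. Origin: centre of its underside.
- brush: Bystander, loose: wooden-handled scrubbing brush, 170 mm long, 42 mm wide, 20 mm high, along its x axis. Origin: centre of its underside.
- can: Bystander, loose: green can, 54 mm across, 150 mm tall. Origin: centre of its underside.
- tub: Bystander, loose: orange tub of clothes pegs, 84 mm across, about 75 mm tall. Origin: centre of its underside.
There are look-alikes about, which are no part of the job. Of the things shaped like the scraper, the red one is meant. There is more than one size of the chest; the one meant has the size given above.

How it is judged (in metres and radians):
On the way, in this order (a step that is already met when the one before it is completed fails the run):
1. the blade's tip is in the notch under the shut lid (x of scraper_tip in the frame of chest between -0.067 and -0.02 m and y of scraper_tip in the frame of chest between -0.022 and 0.022 m and z of scraper_tip in the frame of chest between 0.069 and 0.084 m and value of joint lid below 0.12 rad).
2. the blade lifts the lid (value of joint lid above 0.25 rad and contact force between scraper and lid above 0.1 N).
3. the lid stands past upright (value of joint lid above 1.6 rad), for 0.2 s.
4. with the blade down among the balls, at least four of the five lie 15 mm or more from where they lay (x of scraper_tip in the frame of chest between -0.065 and 0.065 m and y of scraper_tip in the frame of chest between -0.08 and 0.08 m and z of scraper_tip in the frame of chest below 0.063 m and (distance of each of ball2, ball3, ball4, ball5 from where it was at the start of the episode above 0.015 m or distance of each of ball1, ball3, ball4, ball5 from where it was at the start of the episode above 0.015 m or distance of each of ball1, ball2, ball4, ball5 from where it was at the start of the episode above 0.015 m or distance of each of ball1, ball2, ball3, ball5 from where it was at the start of the episode above 0.015 m or distance of each of ball1, ball2, ball3, ball4 from where it was at the start of the episode above 0.015 m)).
At the end, for the whole second after the job is handed in: Lid over 1.6 rad open; all five balls in the box, at least four more than 15 mm from their starts; scraper released, at rest, flat on the mat (origin within 90 mm along and 75 mm across of the mat's centre, underside under 28 mm and tip under 30 mm above the table) (value of joint lid above 1.6 rad and (distance of each of ball2, ball3, ball4, ball5 from where it was at the start of the episode above 0.015 m or distance of each of ball1, ball3, ball4, ball5 from where it was at the start of the episode above 0.015 m or distance of each of ball1, ball2, ball4, ball5 from where it was at the start of the episode above 0.015 m or distance of each of ball1, ball2, ball3, ball5 from where it was at the start of the episode above 0.015 m or distance of each of ball1, ball2, ball3, ball4 from where it was at the start of the episode above 0.015 m) and x of ball1 in the frame of chest between -0.066 and 0.066 m and y of ball1 in the frame of chest between -0.081 and 0.081 m and z of ball1 in the frame of chest between 0.03 and 0.075 m and x of ball2 in the frame of chest between -0.066 and 0.066 m and y of ball2 in the frame of chest between -0.081 and 0.081 m and z of ball2 in the frame of chest between 0.03 and 0.075 m and x of ball3 in the frame of chest between -0.066 and 0.066 m and y of ball3 in the frame of chest between -0.081 and 0.081 m and z of ball3 in the frame of chest between 0.03 and 0.075 m and x of ball4 in the frame of chest between -0.066 and 0.066 m and y of ball4 in the frame of chest between -0.081 and 0.081 m and z of ball4 in the frame of chest between 0.03 and 0.075 m and x of ball5 in the frame of chest between -0.066 and 0.066 m and y of ball5 in the frame of chest between -0.081 and 0.081 m and z of ball5 in the frame of chest between 0.03 and 0.075 m and x of scraper in the frame of mat between -0.09 and 0.09 m and y of scraper in the frame of mat between -0.075 and 0.075 m and height (world z) of scraper below 0.028 m and height (world z) of scraper_tip below 0.03 m and linear speed of scraper below 0.02 m/s); the robot touches nothing.
It fails at once if the gripper or arm touches the lid (contact force between any of the fingers, the arm and lid above 1 N).
It fails at once if the gripper or arm touches a ball (contact force between any of the fingers, the arm and ball1 above 0.5 N or contact force between any of the fingers, the arm and ball2 above 0.5 N or contact force between any of the fingers, the arm and ball3 above 0.5 N or contact force between any of the fingers, the arm and ball4 above 0.5 N or contact force between any of the fingers, the arm and ball5 above 0.5 N).
It fails at once if a bystander is moved by more than 30 mm (distance of any of jug, pump, cup, brush, can, tub from where it was at the start of the episode above 0.03 m).
It also fails if it takes over 69 s, if anything falls off the work surface, if the arm or the gripper's body presses on something with over 40 N, if the wrist force passes 120 N, or if a joint passes its speed limit or range.

## Robot

A 6-joint arm with a two-finger parallel gripper is mounted at the origin on the work surface. World frame = base frame: x ahead of the robot, y to its left, z up, the work surface at z = 0. Lengths are in mm, angles in rad, forces in N, time in s.
With the tool pointing down it reaches from about 300 to 775 mm from the base axis. Payload 14.6 kg.
Tool frame: the origin (TCP) lies between the finger pads; the fingertips stand 17 mm ahead of it and the grasp point (between the pads) lies 2 mm behind it; z points along the fingers, y is the line along which they close (so a half turn about z gives the same grasp; the last joint's range is limited). The gripper opens to 85 mm and grips with 20 to 120 N. Pads are 22 mm wide; open, the fingers measure 114 mm over their backs; the gripper's body (76 mm by 85 mm) begins 54 mm behind the grasp point. The pads swing forward as they close: fully open they stand 13 mm farther back than shut.
Start: joints at [1.279, 0.3, 1.521, -0, 1.321, -0.067], TCP at [122.599, 536.152, 211.181] pointing down, gripper open.
Joint ranges: [-3.03, 3.03], [-0.79, 2.21], [0.23, 2.52], [-1.04, 4.18], [0, 3.07], [-2.55, 2.55]. Speed limits (rad/s): [2.22, 2.22, 2.57, 3.14, 3.14, 3.14].

## Interface

Orientations are given as a unit quaternion [w, x, y, z].
In Python, from cell import * gives the robot as it stands.
- The arm moves only by the tool step_arm, never from a script. Its argument "motion" is a list of rows, each an object with "jaw": the opening, from -1 (shut) to 1 (fully open); "slide": the shift along the tool's x, y, z in m, a list of three; "twist": the turn, a rotation vector about the tool's x, y, z in rad, a list of three. In form: [{"jaw": jaw, "slide": [tx, ty, tz], "twist": [wx, wy, wz]}, ...]. A call has 1 to 10 rows; each row shifts and turns the commanded pose from where the row before left it, along the tool's axes as they then stand; what a row does not reach is not made up. A row lasts 1/12 s, in which the tool goes at most 41.7 mm and 7.16 degrees, less where a joint would pass 70% of its speed; a pose out of reach is approached as far as the arm can. A call with a gripper value outside its range is refused whole. The fingers move at their own pace and stop on an object; "grip_force" is the grip in N (left out, the last holds). Time passes only in rows, so rows that do not move let the fingers close. It gives the time, the measured TCP pose, the force, the opening and the grip force at its end, in the units of the state.
- sense(): the state, without advancing time (a new reading comes with each control period).
- get_image(name): name is "scene" or "top" or "wrist"; returns a dict with "pixels" (400x640x3 uint8, red, green, blue), "z_map" (400x640 float32, mm along the optical axis (not along the pixel's ray), 0 where there is no reading), "K" (3x3 intrinsics, pixels), "R" (3x3) and "t" (3): a world point X has camera coordinates R X + t; the wrist camera has in their place "tool_from_camera" (4x4, takes a point from camera to tool coordinates, whose origin is the TCP and whose axes are the flange's). Camera axes: x right, y down, z forward; pixel columns grow to the right and rows downward; lengths in mm; the calibration is good to about 2 mm. A picture is of the moment at which its call begins: read the wrist's pose just before it.
- job_done(): hands the job in; it is judged then, once.
Trained networks look in the newest picture that a camera, given by its name, has taken for a name from the list of things; names that differ only in an ending like _2 or _b are one class to them, and where a whole thing is asked for, a point or a joint stands for the part that bears it (a point fixed in the world has none). Each returns a list of dicts, best first, with "confidence" (0 to 1); they miss things now and then, are a little off and sometimes report something else, mostly with a low value. They report only what shows in the picture. A call takes as long as a camera call. They do not tell look-alikes from the thing itself.
- silhouettes(camera, label): "mask" (400x640 bool, what is visible of it) and "uv" ([column, row] in pixels, amid what is visible of it).
- place_of(camera, label): "uv" ([column, row] in pixels: a listed point, or the origin of a listed thing).
The state is a dict: "t": time; "joint_positions": joint angles; "joint_vel": joint speeds; "tau": joint torques, N m; "position": TCP position; "tcp_rot": TCP orientation; "force": force on the tool from outside, world axes, zero at the start; "ft_torque": the same for the moment, N m; "gripper_width": finger opening in mm; "gripper_force": force on a finger pad.
Only numpy, scipy, OpenCV 4.12 (cv2) and the standard library are available. Lean on these libraries where they do the work, as an engineer would, in place of code of your own. Each camera call takes 0.05 s, during which the arm holds its last target. There are 200 camera calls.

## Working session

There is one attempt and no reset: what is moved stays moved. The work goes in short steps, Python scripts to look and compute and a tool call to move; the robot and the scene stay as the last step left them, time stands still between calls to the robot, and variables do not carry over. Pictures are saved under pics/ and viewed, at most 10 in all, crops included, and the job is handed in when it is done.

Besides the shell and the picture viewer there is one more tool, called after ">>>" as a command line: name --argument value ..., lists and objects as JSON in quotes. step_arm: Moves the arm, as the interface text tells. Its arguments: {"type":"object","properties":{"motion":{"type":"array"},"grip_force":{"type":"number"}},"required":["motion"]}

```bash
ls; mkdir -p pics
python3 - <<'E'
from cell import *
import cv2,numpy as np
print(sense())
ims=[]
for n in ["scene","top"]:
    d=get_image(n); cv2.imwrite(f"pics/{n}0.png",d["pixels"][...,::-1]); print(n,d["K"],d["R"],d["t"])
    for l in ["chest","scraper","mat","lid","notch","scraper_tip","scraper_grip","lid_edge","lid_hinge","brush","tub"]:
        try: r=place_of(n,l)
        except Exception as e: print(l,e); continue
        for q in r:
            u,v=np.array(q["uv"]).round().astype(int)
            z=d["z_map"][min(max(v,0),399),min(max(u,0),639)]
            p=d["R"].T@(z*np.linalg.inv(d["K"])@[u,v,1]-d["t"])
            print(n,l,round(q["confidence"],2),np.round(q["uv"],1),p.round())
E
```

```text
pics
{'t': 0.0, 'joint_positions': array([ 1.27942493e+00,  3.00456271e-01,  1.52162360e+00, -2.44809604e-05,
        1.32071487e+00, -6.66156774e-02]), 'joint_vel': array([ 7.34154530e-05,  4.54975077e-04, -1.28588103e-03,  3.21713076e-04,
       -5.10051647e-04,  8.94161224e-04]), 'tau': array([-5.51064022e-04, -5.43503737e+01, -3.61786473e+01, -1.66113277e-04,
        4.25068007e-03, -3.34404172e-05]), 'position': array([122.51478507, 535.8955094 , 210.61148141]), 'tcp_rot': array([-9.53415603e-05,  1.12138436e-01,  9.93692412e-01, -5.93555586e-04]), 'force': array([-0.09764463, -0.19791179, -0.27675732]), 'ft_torque': array([ 0.06792697, -0.03440244,  0.03177723]), 'gripper_force': 0.0, 'gripper_width': 85.22436852379984}
scene [[475.4604661    0.         320.84547335]
 [  0.         475.4604661  194.53597502]
 [  0.           0.           1.        ]] [[ 0.15743688  0.98742985 -0.01399731]
 [ 0.82515106 -0.13932352 -0.54746204]
 [-0.54253051  0.07464082 -0.83671345]] [ -57.91401681 -416.91303557 1544.82981664]
scene chest 0.89 [173.3 159.8] [ 364. -399.   56.]
scene chest 0.83 [
[... 2432 characters left out ...]
er_tip 0.22 [211.7 165.9] [626. 341.  24.]
top scraper_grip 0.87 [227.8 278.7] [265. 285.  21.]
top scraper_grip 0.77 [253.3 188.7] [549. 208.  24.]
top scraper_grip 0.59 [329.8 237.4] [393. -37.   6.]
top lid_edge 0.86 [387.3 191.8] [ 530. -218.   45.]
top lid_edge 0.69 [249.1 182.1] [577. 225.  -3.]
top lid_edge 0.66 [453.4 278. ] [ 259. -409.   60.]
top lid_hinge 0.84 [453.5 247.6] [ 350. -416.   63.]
top lid_hinge 0.75 [245.8 178.9] [586. 233.   6.]
top lid_hinge 0.62 [381.  139.4] [ 715. -211.    1.]
top lid_hinge 0.59 [392.5 189. ] [ 532. -229.   86.]
top brush 0.64 [250.2 181.1] [579. 220.   5.]
top tub 0.96 [295.5 156.7] [646.  68.  51.]
top tub 0.42 [387.3 190.1] [ 531. -214.   80.]
```

View pics/scene0.png

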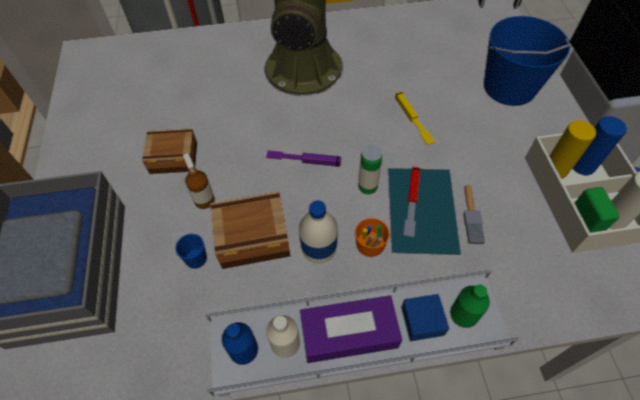

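View pics/top0.png

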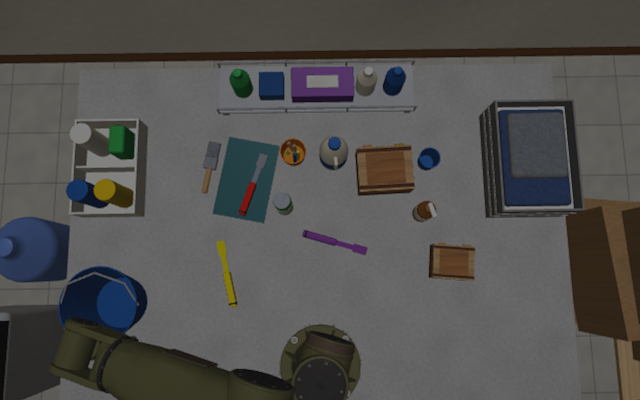

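The scene view shows the red scraper at (411,200) on the mat, and the big chest at (250,230). The jug is at (319,232), the pump at (200,185) and the can at (370,170). In the top view the chest is at (385,170) with its front towards the robot, and the scraper is at (253,185). The yellow and purple scrapers and the small box are look-alikes. Next I'll measure from the depth maps.

```bash
cat > h.py <<'E'
from cell import *
import cv2,numpy as np
def cloud(n):
    d=get_image(n); v,u=np.mgrid[0:400,0:640]
    z=d["z_map"].astype(float); P=np.stack([u,v,np.ones_like(u)],-1)@np.linalg.inv(d["K"]).T*z[...,None]
    W=(P-d["t"])@d["R"]; W[z==0]=np.nan
    return d,W
def box(p): 
    r=cv2.minAreaRect(p[:,:2].astype(np.float32)); return [np.round(x,1) for x in r]
E
python3 - <<'E'
from h import *
for n in ["scene","top"]:
    d,W=cloud(n); c=d["pixels"].astype(int); X,Y,Z=W[...,0],W[...,1],W[...,2]
    hsv=cv2.cvtColor(d["pixels"],cv2.COLOR_RGB2HSV); H,S,V=[hsv[...,i].astype(int) for i in range(3)]
    near=lambda x,y,r:(np.hypot(X-x,Y-y)<r)
    m=near(600,-210,125)&(Z>78)&(Z<94)&(H<25)&(S>60); p=W[m]; p=p
    print(n,"lid",len(p),np.median(p[:,2]),box(p),cv2.boxPoints(cv2.minAreaRect(p[:,:2].astype(np.float32))).round().tolist())
    m=near(570,205,110)&((H<8)|(H>172))&(S>150)&(V>60)&(Z>8); p=W[m]; print("red",len(p),p.mean(0).round(1),box(p),np.percentile(p[:,2],[10,50,90]).round(1))
    m=near(585,225,200)&(H>80)&(H<100)&(S>90)&(Z<10)&(Z>-5);m=cv2.morphologyEx(m.astype(np.uint8),cv2.MORPH_OPEN,np.ones((3,3)))>0; p=W[m]; print("mat",len(p),p.mean(0).round(1),box(p))
    m=near(635,178,45)&(S<60)&(Z>8)&(Z<28); p=W[m]; print("blade",len(p),p.mean(0).round(1),box(p))
    for l in ["jug","pump","can","cup","tub","brush"]:
        s=silhouettes(n,l)
        for q in s[:2]:
            p=W[q["mask"]]; p=p[~np.isnan(p[:,0])]; print(l,round(q["confidence"],2),"hi",p[:,2].max().round(),"xr",np.percentile(p[p[:,2]>30,0],[5,50,95]).round() if (p[:,2]>30).any() else p.mean(0),"yr",np.percentile(p[p[:,2]>30,1],[5,50,95]).round() if (p[:,2]>30).any() else '')
    if n=="scene": cv2.imwrite("pics/c1.png",cv2.resize(d["pixels"][120:280,150:300,::-1],None,fx=3.7,fy=3.7,interpolation=cv2.INTER_CUBIC))
E
```

```text
scene lid 3751 85.97135750741592 [array([ 605.1, -212.3]), array([148.8, 169.5]), np.float64(2.3)] [[527.0, -131.0], [534.0, -300.0], [683.0, -294.0], [676.0, -125.0]]
red 269 [528.  223.1  26.8] [array([524.1, 224.7]), array([ 21.1, 110.2]), np.float64(70.3)] [24.2 27.  29.5]
mat 4610 [601.6 233.    1.7] [array([589.2, 232.2]), array([166.4, 259.9]), np.float64(78.5)]
blade 226 [637.1 183.7  16.1] [array([632.5, 185.4]), array([24.7, 77. ]), np.float64(69.8)]
jug 0.83 hi 197.0 xr [649. 680. 701.] yr [-91. -55. -18.]
pump 0.77 hi 170.0 xr [457. 484. 495.] yr [-350. -327. -306.]
can 0.89 hi 153.0 xr [483. 514. 523.] yr [ 80. 101. 126.]
cup 0.82 hi 74.0 xr [607. 629. 668.] yr [-384. -357. -326.]
tub 0.76 hi 74.0 xr [629. 664. 706.] yr [ 42.  77. 112.]
brush 0.85 hi 24.0 xr [648.28567885 343.83182595  15.53507673] yr 
top lid 2357 86.91705643082703 [array([ 601.9, -210.3]), array([146.8, 169.4]), np.float64(2.4)] [[525.0, -129.0], [532.0, -298.0], [679.0, -292.0], [672.0, -123.0]]
red 205 [519.9 226.1  28.4] [array([519.1, 226.9]), array([ 22. , 108.1]), np.float64(69.9)] [23.6 28.5 33. ]
mat 2956 [587.8 238.3   2.9] [array([586.1, 234.4]), array([168.1, 255.9]), np.float64(78.6)]
blade 146 [633.3 185.2  17.4] [array([634.9, 183.1]), array([65.4, 66.5]), np.float64(26.2)]
jug 0.57 hi 202.0 xr [609. 637. 670.] yr [-84. -49. -14.]
jug 0.39 hi 38.0 xr [471. 522. 562.] yr [206. 225. 245.]
pump 0.55 hi 176.0 xr [438. 457. 484.] yr [-340. -322. -303.]
can 0.73 hi 158.0 xr [466. 484. 508.] yr [ 83. 104. 126.]
cup 0.64 hi 38.0 xr [471. 522. 564.] yr [206. 224. 245.]
cup 0.62 hi 79.0 xr [603. 642. 663.] yr [-384. -360. -324.]
tub 0.59 hi 77.0 xr [625. 671. 701.] yr [ 43.  74. 112.]
tub 0.26 hi 30.0 xr [651. 676. 702.] yr [337. 341. 344.]
brush 0.68 hi 30.0 xr [651. 676. 702.] yr [337. 341. 344.]
brush 0.65 hi 38.0 xr [471. 522. 562.] yr [206. 224. 244.]
```

View pics/c1.png

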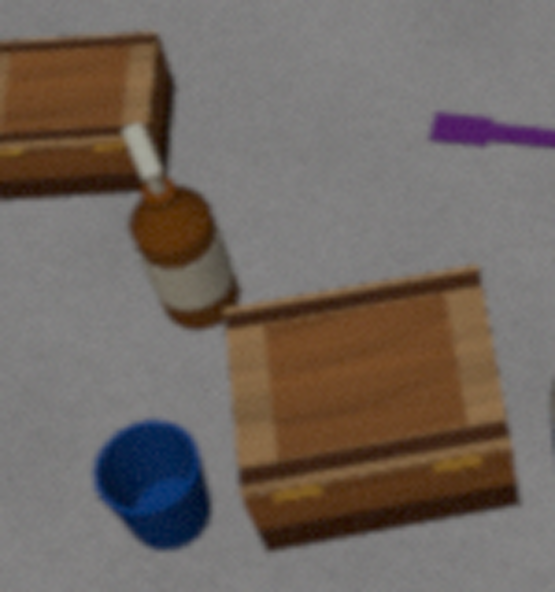

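```bash
cat >> h.py <<'E'
from scipy.spatial.transform import Rotation as Ro
from scipy.linalg import logm,expm
def T(R,p): M=np.eye(4); M[:3,:3]=R; M[:3,3]=p; return M
def cur():
    s=sense(); q=s["tcp_rot"]; return T(Ro.from_quat([q[1],q[2],q[3],q[0]]).as_matrix(),s["position"])
def tool(yaw,tilt):  # scraper heading yaw; fingers point forward by tilt
    sx=np.array([np.cos(yaw),np.sin(yaw),0]); y=np.array([-np.sin(yaw),np.cos(yaw),0])
    z=np.sin(tilt)*sx-np.array([0,0,np.cos(tilt)]); return np.stack([np.cross(y,z),y,z],1)
def plan(G,C=None,N=None):
    C=cur() if C is None else C
    D=np.linalg.inv(C)@G; d=np.linalg.norm(D[:3,3]); a=np.linalg.norm(Ro.from_matrix(D[:3,:3]).as_rotvec())
    N=N or int(max(np.ceil(d/38),np.ceil(a/.115),1)); E=expm(np.real(logm(D))/N)
    print(f"N={N} total d={d:.0f} a={a:.2f} slide",(E[:3,3]/1000).round(5).tolist(),"twist",Ro.from_matrix(E[:3,:3]).as_rotvec().round(4).tolist())
E
python3 - <<'E'
from h import *
plan(T(tool(-.348,0),[535,215,260]))
E
```

```text
N=14 total d=525 a=0.12 slide [-0.0347, -0.01384, -0.00349] twist [-0.0, -0.0, 0.0088]
```

>>> step_arm --motion '[{"jaw":1,"slide":[-0.0347,-0.0138,-0.0035],"twist":[0,0,0.0088]},{"jaw":1,"slide":[-0.0347,-0.0138,-0.0035],"twist":[0,0,0.0088]},{"jaw":1,"slide":[-0.0347,-0.0138,-0.0035],"twist":[0,0,0.0088]},{"jaw":1,"slide":[-0.0347,-0.0138,-0.0035],"twist":[0,0,0.0088]},{"jaw":1,"slide":[-0.0347,-0.0138,-0.0035],"twist":[0,0,0.0088]},{"jaw":1,"slide":[-0.0347,-0.0138,-0.0035],"twist":[0,0,0.0088]},{"jaw":1,"slide":[-0.0347,-0.0138,-0.0035],"twist":[0,0,0.0088]},{"jaw":1,"slide":[-0.0347,-0.0138,-0.0035],"twist":[0,0,0.0088]},{"jaw":1,"slide":[-0.0347,-0.0138,-0.0035],"twist":[0,0,0.0088]},{"jaw":1,"slide":[-0.0347,-0.0138,-0.0035],"twist":[0,0,0.0088]}]'

```text
t: 2.63
position: [422.6, 310.9, 246.5]
tcp_rot: [0.0, 0.156, 0.988, 0.0]
force: [0.4, 1.0, -0.4]
gripper_width: 85.3
gripper_force: 0.0
```

>>> step_arm --motion '[{"jaw":1,"slide":[-0.0347,-0.0138,-0.0035],"twist":[0,0,0.0088]},{"jaw":1,"slide":[-0.0347,-0.0138,-0.0035],"twist":[0,0,0.0088]},{"jaw":1,"slide":[-0.0347,-0.0138,-0.0035],"twist":[0,0,0.0088]},{"jaw":1,"slide":[-0.0347,-0.0138,-0.0035],"twist":[0,0,0.0088]},{"jaw":1,"slide":[0,0,0],"twist":[0,0,0]},{"jaw":1,"slide":[0,0,0],"twist":[0,0,0]},{"jaw":1,"slide":[0,0,0],"twist":[0,0,0]}]'

```text
t: 3.22
position: [534.9, 215.8, 259.9]
tcp_rot: [-0.0, 0.173, 0.985, -0.0]
force: [-0.4, 0.2, 0.5]
gripper_width: 85.5
gripper_force: 0.0
```

```bash
cat >> h.py <<'E'
def wcloud():
    C=cur(); d=get_image("wrist"); v,u=np.mgrid[0:400,0:640]
    z=d["z_map"].astype(float); P=np.stack([u,v,np.ones_like(u)],-1)@np.linalg.inv(d["K"]).T*z[...,None]
    M=C@d["tool_from_camera"]; W=P@M[:3,:3].T+M[:3,3]; W[z==0]=np.nan; return d,W,C,M
E
python3 - <<'E'
from h import *
d,W,C,M=wcloud(); print(C.round(2)); print(d["tool_from_camera"].round(2))
cv2.imwrite("pics/w1.png",d["pixels"][...,::-1])
X,Y,Z=W[...,0],W[...,1],W[...,2]
hsv=cv2.cvtColor(d["pixels"],cv2.COLOR_RGB2HSV); H,S,V=[hsv[...,i].astype(int) for i in range(3)]
near=lambda x,y,r:(np.hypot(X-x,Y-y)<r)
m=near(570,205,130)&((H<8)|(H>172))&(S>150)&(V>60)&(Z>8); p=W[m]; print("red",len(p),box(p[p[:,2]>22]),np.percentile(p[:,2],[10,50,90]).round(1))
m=near(635,178,60)&(S<70)&(Z>8)&(Z<28); p=W[m]; print("blade",len(p),p.mean(0).round(1),box(p))
for l in ["scraper_tip","scraper_grip","scraper"]:
  for q in place_of("wrist",l):
    u,v=np.round(q["uv"]).astype(int); print(l,q["confidence"],q["uv"],W[min(v,399),min(u,639)].round(1))
E
```

```text
[[-9.4000e-01  3.4000e-01 -0.0000e+00  5.3485e+02]
 [ 3.4000e-01  9.4000e-01  0.0000e+00  2.1583e+02]
 [ 0.0000e+00 -0.0000e+00 -1.0000e+00  2.5993e+02]
 [ 0.0000e+00  0.0000e+00  0.0000e+00  1.0000e+00]]
[[ 0.0000e+00 -9.5000e-01 -3.2000e-01  8.4430e+01]
 [ 1.0000e+00  0.0000e+00 -0.0000e+00 -1.3000e-01]
 [ 0.0000e+00 -3.2000e-01  9.5000e-01 -1.6322e+02]
 [ 0.0000e+00  0.0000e+00  0.0000e+00  1.0000e+00]]
red 1727 [array([566.1, 183.8]), array([ 57.2, 231.5]), np.float64(47.9)] [27.8 29.3 30.4]
blade 1081 [626.6 187.1  18. ] [array([623.1, 188.1]), array([24.4, 90.6]), np.float64(70.5)]
scraper_grip 0.93 [320.3, 171.5] [548.3 213.2  29.4]
scraper_grip 0.58 [66.5, 106.0] [385.7 -22.1  25.3]
scraper 0.88 [53.4, 103.7] [379.2 -33.7  26. ]
```

View pics/w1.png

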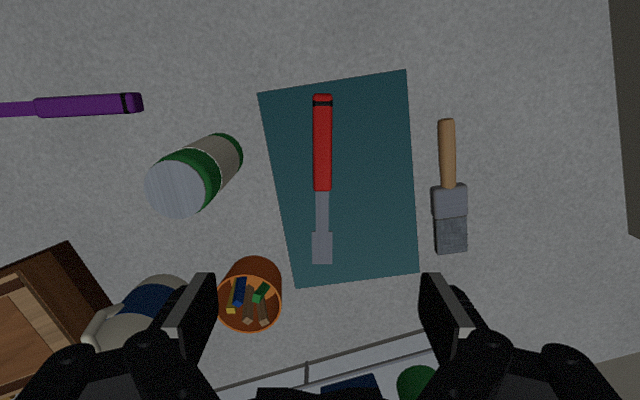

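The wrist view shows the scraper upright in the picture. Its handle runs from (322,94) to (322,190) and its blade ends at (321,264). It is aligned with the tool and clear between the fingers.

Run:
```python
from h import *
d,W,C,M=wcloud()
hsv=cv2.cvtColor(d["pixels"],cv2.COLOR_RGB2HSV); H,S,V=[hsv[...,i].astype(int) for i in range(3)]
u=np.arange(640)[None]+0*H; v=np.arange(400)[:,None]+0*H
m=(abs(u-322)<20)&(v>85)&(v<200)&((H<8)|(H>172))&(S>120)&(W[...,2]>24)&(W[...,2]<33)
p=W[m]; r=box(p); print(r,np.median(p[:,2]))
ce=np.array(r[0],float)
b=(abs(u-322)<20)&(v>195)&(v<270)&(S<70)&(W[...,2]>10)&(W[...,2]<24); q=W[b]; print(box(q),np.median(q[:,2]))
d2=q[:,:2].mean(0)-ce; yaw=np.arctan2(d2[1],d2[0]); s=np.array([np.cos(yaw),np.sin(yaw)])
print("yaw",yaw,"tip ext",(((q[:,:2]-ce)@s).max()),"lateral",np.percentile((p[:,:2]-ce)@[-s[1],s[0]],[2,98]))
g=ce+s*(30+2); print("grip",g,"org",ce+50*s)   # handle centre is origin-50, (end band dark: check)
G=tool(yaw,.4)
for h in (110,26): print(h); grasp=np.array([*g,h]); plan(T(G,grasp+2*G[:,2]), T(G,np.array([*g,110])+2*G[:,2]) if h==26 else None)
```

```text
[array([520.1, 225.7]), array([ 21.3, 109.5]), np.float64(70.3)] 29.222191435329364
[array([622.3, 188.8]), array([25.5, 91.8]), np.float64(69.9)] 17.962205831663454
yaw -0.3491634023314342 tip ext 154.59372177058188 lateral [-9.89484777 10.12237396]
grip [550.16909605 214.75242206] org [567.08296258 208.59440947]
110
N=5 total d=153 a=0.40 slide [0.00172, 0.00076, 0.03076] twist [0.0001, -0.08, 0.0005]
26
N=3 total d=84 a=0.00 slide [0.0109, 0.0, 0.02579] twist [0.0, -0.0, 0.0]
```

>>> step_arm --motion '[{"jaw":1,"slide":[0.0017,0.0008,0.0308],"twist":[0,-0.08,0]},{"jaw":1,"slide":[0.0017,0.0008,0.0308],"twist":[0,-0.08,0]},{"jaw":1,"slide":[0.0017,0.0008,0.0308],"twist":[0,-0.08,0]},{"jaw":1,"slide":[0.0017,0.0008,0.0308],"twist":[0,-0.08,0]},{"jaw":1,"slide":[0.0017,0.0008,0.0308],"twist":[0,-0.08,0]},{"jaw":1,"slide":[0,0,0],"twist":[0,0,0]},{"jaw":1,"slide":[0.0109,0,0.0255],"twist":[0,0,0]},{"jaw":1,"slide":[0.0109,0,0.0255],"twist":[0,0,0]},{"jaw":1,"slide":[0.0072,0,0.017],"twist":[0,0,0]},{"jaw":1,"slide":[0,0,0],"twist":[0,0,0]}]'

```text
t: 4.3
position: [550.3, 213.5, 31.9]
tcp_rot: [0.193, 0.17, 0.966, -0.036]
force: [-0.4, -0.4, -1.4]
gripper_width: 85.4
gripper_force: 0.0
```

Run:
```python
from h import *
G=tool(-.349,.4); C=cur(); print(C.round(3))
plan(T(G,np.array([550.2,214.7,26.5])+2*G[:,2]))
```

```text
[[-8.68000e-01  3.42000e-01  3.61000e-01  5.50336e+02]
 [ 3.14000e-01  9.40000e-01 -1.35000e-01  2.13508e+02]
 [-3.85000e-01 -3.00000e-03 -9.23000e-01  3.19270e+01]
 [ 0.00000e+00  0.00000e+00  0.00000e+00  1.00000e+00]]
N=1 total d=7 a=0.01 slide [0.00257, 0.0011, 0.0068] twist [-0.0031, -0.0045, 0.0016]
```

>>> step_arm --motion '[{"jaw":1,"slide":[0.0026,0.0011,0.0068],"twist":[0,-0.0045,0]},{"jaw":-1,"slide":[0,0,0],"twist":[0,0,0]},{"jaw":-1,"slide":[0,0,0],"twist":[0,0,0]},{"jaw":-1,"slide":[0,0,0],"twist":[0,0,0]},{"jaw":-1,"slide":[0,0,0],"twist":[0,0,0]},{"jaw":-1,"slide":[0,0,0],"twist":[0,0,0]},{"jaw":-1,"slide":[0,0,0],"twist":[0,0,0]},{"jaw":-1,"slide":[0,0,0],"twist":[0,0,0]},{"jaw":-1,"slide":[0,0,0],"twist":[0,0,0]},{"jaw":-1,"slide":[0,0,0],"twist":[0,0,0]}]' --grip_force 110

```text
t: 5.13
position: [552.0, 214.9, 26.6]
tcp_rot: [0.198, 0.17, 0.965, -0.035]
force: [-1.2, -0.2, 0.3]
gripper_width: -0.0
gripper_force: 0.0
```

Run:
```python
from h import *
C=cur(); print(C.round(3)); s=sense(); print(s["gripper_width"],s["gripper_force"],s["force"])
G=C.copy(); G[2,3]+=120; plan(G)
G0=G.copy()
```

```text
[[-8.64000e-01  3.41000e-01  3.70000e-01  5.52008e+02]
 [ 3.14000e-01  9.40000e-01 -1.34000e-01  2.14902e+02]
 [-3.94000e-01 -0.00000e+00 -9.19000e-01  2.65760e+01]
 [ 0.00000e+00  0.00000e+00  0.00000e+00  1.00000e+00]]
-0.02642115105478894 0.0 [-1.18520878 -0.16731753  0.27199372]
N=4 total d=120 a=0.00 slide [-0.01181, -0.0, -0.02758] twist [0.0, 0.0, -0.0]
```

Run:
```python
from h import *
d,W,C,M=wcloud(); cv2.imwrite("pics/w2.png",d["pixels"][...,::-1])
print(sense()["tau"])
```

```text
[-1.24722272e-03 -5.71788633e+01 -2.75449258e+01 -6.03197347e-01
 -4.58687749e-01 -2.00806106e-03]
```

View pics/w2.png

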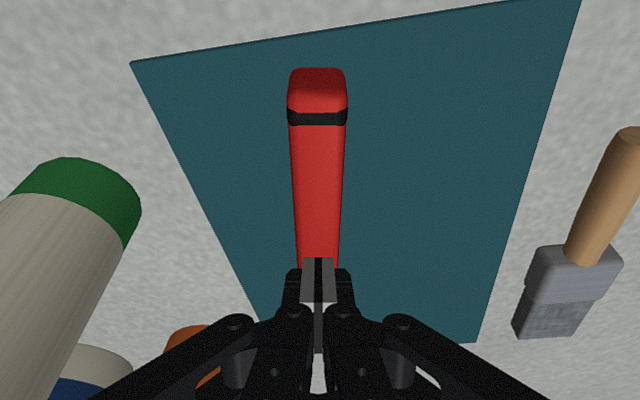

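The wrist view shows the jaws shut at (318,260), above the handle, which lies untouched from (318,70) to (318,260). The grasp missed, so I'll check where the fingertips are.

Run:
```python
from h import *
d,W,C,M=wcloud(); Ti=np.linalg.inv(C)
for v in range(225,330,7):
  for u in (308,318,330):
    w=W[v,u]; t=Ti[:3,:3]@w+Ti[:3,3]; print(v,u,"world",w.round(1),"tool",t.round(1),end=" | ")
  print()
```

```text
225 308 world [527.7 218.7  29.2] tool [ 21.2  -4.7 -11.9] | 225 318 world [528.7 223.3  29.8] tool [ 21.5  -0.1 -12.7] | 225 330 world [530.1 228.6  30.3] tool [ 21.8   5.4 -13.4] | 
232 308 world [531.8 217.1  29.5] tool [ 17.   -4.8 -10.5] | 232 318 world [533.1 221.7  29.8] tool [ 17.2  -0.1 -10.9] | 232 330 world [535.  227.   29.8] tool [ 17.2   5.5 -10.9] | 
239 308 world [535.5 215.7  30.3] tool [13.  -4.9 -9.7] | 239 318 world [538.3 219.8  29.2] tool [12.4 -0.1 -8.2] | 239 330 world [540.5 225.1  29. ] tool [12.2  5.7 -7.9] | 
246 308 world [540.5 213.8  30.1] tool [ 8.2 -5.  -7.4] | 246 318 world [543.1 218.1  29.2] tool [ 7.6 -0.1 -6.2] | 246 330 world [545.1 223.6  29.3] tool [ 7.7  5.8 -6.2] | 
253 308 world [545.5 211.9  30. ] tool [ 3.3 -5.1 -5.2] | 253 318 world [548.2 216.2  29.1] tool [ 2.7 -0.1 -3.9] | 253 330 world [550.2 221.9  29.2] tool [ 2.8  5.9 -4.1] | 
260 308 world [530.  218.3  47.9] tool [ 11.7  -4.4 -28.2] | 260 318 world [532.3 222.   47.1] tool [ 11.2  -0.1 -27.1] | 260 330 world [534.3 226.8  46.9] tool [ 11.    5.1 -26.8] | 
267 308 world [529.  21
[... 931 characters left out ...]
tool [ 11.6  -3.6 -58.4] | 302 318 world [521.1 226.   75.3] tool [ 11.1  -0.1 -57.7] | 302 330 world [522.5 230.   75.2] tool [ 11.1   4.1 -57.7] | 
309 308 world [516.3 224.2  80.4] tool [ 12.6  -3.4 -63.9] | 309 318 world [523.  225.3  76.8] tool [  8.6  -0.1 -58.3] | 309 330 world [519.8 230.8  79.7] tool [ 12.    3.9 -62.9] | 
316 308 world [515.2 224.7  83.6] tool [ 12.4  -3.3 -67.3] | 316 318 world [525.  224.6  78.2] tool [  6.   -0.1 -58.8] | 316 330 world [518.1 231.3  83.3] tool [ 12.1   3.8 -66.9] | 
323 308 world [514.4 225.1  86.6] tool [ 12.1  -3.2 -70.5] | 323 318 world [528.4 223.4  78.9] tool [  2.5  -0.1 -58. ] | 323 330 world [516.9 231.6  86.5] tool [ 12.    3.7 -70.3] |
```

The depth map puts the shut fingertips about 25 mm behind the reported TCP, not 17 mm ahead of it. They were 20 mm above the handle. I'll open the jaws and measure the tips again.

>>> step_arm --motion '[{"jaw":1,"slide":[0,0,0],"twist":[0,0,0]},{"jaw":1,"slide":[0,0,0],"twist":[0,0,0]},{"jaw":1,"slide":[0,0,0],"twist":[0,0,0]},{"jaw":1,"slide":[0,0,0],"twist":[0,0,0]},{"jaw":1,"slide":[0,0,0],"twist":[0,0,0]},{"jaw":1,"slide":[0,0,0],"twist":[0,0,0]}]'

```text
t: 5.73
position: [552.0, 214.9, 26.6]
tcp_rot: [0.198, 0.17, 0.965, -0.035]
force: [-0.0, -0.1, -0.6]
gripper_width: 72.6
gripper_force: 0.0
```

Run:
```python
from h import *
s=sense(); print(s["position"],s["gripper_width"])
d,W,C,M=wcloud(); Ti=np.linalg.inv(C); t=W@Ti[:3,:3].T+Ti[:3,3]
x,y,z=t[...,0],t[...,1],t[...,2]
for sg in (1,-1):
  m=(sg*y>36)&(sg*y<62)&(abs(x)<14)&(z<-8)&(W[...,2]>20); q=t[m]; print(sg,len(q),"zmax pct",np.percentile(q[:,2],[90,97,99,100]).round(1),"inner y",np.percentile(sg*q[:,1],[1,10,50]).round(1), "x",np.percentile(q[:,0],[1,99]).round(1))
  vv,uu=np.where(m); k=np.argsort(-q[:,2])[:3]; print(uu[k],vv[k],q[k].round(1))
```

```text
[552.03769774 214.91698159  26.57533845] 72.58104722732593
1 8536 zmax pct [-51.5 -39.8 -35.3 -28.8] inner y [36.  37.4 49.4] x [-6.2 13.7]
[400 402 402] [291 273 274] [[ -3.2  36.1 -28.8]
 [  6.1  36.1 -29.2]
 [  5.6  36.1 -29.4]]
-1 9626 zmax pct [-46.1 -36.7 -32.5 -28.7] inner y [36.2 36.5 47.9] x [-8.6 13.7]
[234 234 235] [279 278 295] [[  2.7 -36.7 -28.7]
 [  3.3 -36.6 -28.8]
 [ -5.2 -36.7 -29. ]]
```

Run:
```python
from h import *
plan(T(tool(-.349,.4),[564.2,209.6,-13.5]))
```

```text
N=2 total d=42 a=0.00 slide [0.00177, -0.00042, 0.02103] twist [0.0002, 0.0022, 0.0005]
```

>>> step_arm --motion '[{"jaw":1,"slide":[0.0012,-0.0003,0.014],"twist":[0,0.002,0]},{"jaw":1,"slide":[0.0012,-0.0003,0.014],"twist":[0,0.002,0]},{"jaw":1,"slide":[0.0006,-0.0002,0.007],"twist":[0,0,0]},{"jaw":1,"slide":[0.0006,-0.0001,0.007],"twist":[0,0,0]},{"jaw":1,"slide":[0,0,0],"twist":[0,0,0]}]'

```text
t: 6.2
position: [563.8, 209.2, -14.7]
tcp_rot: [0.195, 0.17, 0.965, -0.035]
force: [-0.3, -0.8, -0.2]
gripper_width: 85.3
gripper_force: 0.0
```

>>> step_arm --motion '[{"jaw":-1,"slide":[0,0,0],"twist":[0,0,0]},{"jaw":-1,"slide":[0,0,0],"twist":[0,0,0]},{"jaw":-1,"slide":[0,0,0],"twist":[0,0,0]},{"jaw":-1,"slide":[0,0,0],"twist":[0,0,0]},{"jaw":-1,"slide":[0,0,0],"twist":[0,0,0]},{"jaw":-1,"slide":[0,0,0],"twist":[0,0,0]},{"jaw":-1,"slide":[0,0,0],"twist":[0,0,0]},{"jaw":-1,"slide":[0,0,0],"twist":[0,0,0]}]' --grip_force 110

```text
t: 6.87
position: [564.7, 209.9, -12.3]
tcp_rot: [0.197, 0.17, 0.965, -0.034]
force: [-2.8, -0.2, 8.4]
gripper_width: 20.1
gripper_force: 111.4
```

Run:
```python
from h import *
C=cur(); print(C.round(3)); s=sense(); print(s["gripper_width"],s["gripper_force"],s["force"])
np.save("Cgrasp.npy",C)
G=C.copy(); G[2,3]+=270; plan(G)
```

```text
[[-8.65000e-01  3.41000e-01  3.68000e-01  5.64668e+02]
 [ 3.14000e-01  9.40000e-01 -1.32000e-01  2.09931e+02]
 [-3.91000e-01  1.00000e-03 -9.20000e-01 -1.23230e+01]
 [ 0.00000e+00  0.00000e+00  0.00000e+00  1.00000e+00]]
20.125316311023457 111.41433851793408 [-2.80549787 -0.15029765  8.39887776]
N=8 total d=270 a=0.00 slide [-0.01321, 4e-05, -0.03106] twist [0.0, 0.0, -0.0]
```

>>> step_arm --motion '[{"jaw":-1,"slide":[-0.0066,0,-0.0155],"twist":[0,0,0]},{"jaw":-1,"slide":[-0.0132,0,-0.0311],"twist":[0,0,0]},{"jaw":-1,"slide":[-0.0132,0,-0.0311],"twist":[0,0,0]},{"jaw":-1,"slide":[-0.0132,0,-0.0311],"twist":[0,0,0]},{"jaw":-1,"slide":[-0.0132,0,-0.0311],"twist":[0,0,0]},{"jaw":-1,"slide":[-0.0132,0,-0.0311],"twist":[0,0,0]},{"jaw":-1,"slide":[-0.0132,0,-0.0311],"twist":[0,0,0]},{"jaw":-1,"slide":[-0.0132,0,-0.0311],"twist":[0,0,0]},{"jaw":-1,"slide":[0,0,0],"twist":[0,0,0]},{"jaw":-1,"slide":[0,0,0],"twist":[0,0,0]}]'

```text
t: 7.7
position: [564.6, 209.7, 241.8]
tcp_rot: [0.197, 0.17, 0.965, -0.033]
force: [0.3, 0.4, -0.7]
gripper_width: 20.1
gripper_force: 107.7
```

Run:
```python
from h import *
s=sense(); print(s["gripper_width"],s["gripper_force"],s["force"],s["position"])
for n in ["top","scene"]:
    d,W=cloud(n); hsv=cv2.cvtColor(d["pixels"],cv2.COLOR_RGB2HSV); H,S,V=[hsv[...,i].astype(int) for i in range(3)]
    X,Y,Z=W[...,0],W[...,1],W[...,2]; near=np.hypot(X-580,Y-205)<150
    m=near&((H<8)|(H>172))&(S>150)&(Z>150); p=W[m]; print(n,"red",len(p),p.mean(0).round(1) if len(p) else "")
    m=near&(S<70)&(Z>150)&(X>585)&(X<690)&(Y<215)&(Z<300); p=W[m]; print("blade",len(p),p.mean(0).round(1) if len(p) else "")
    if len(p)>20: 
        k=(p[:,0]-570)*.94+(p[:,1]-209)*-.342; o=np.argsort(k)
        for a in np.array_split(p[o],5): print(a.mean(0).round(1))
    for q in place_of(n,"scraper_tip"): u,v=np.round(q["uv"]).astype(int); print(q["confidence"],q["uv"],W[v,u].round())
d,W,C,M=wcloud(); cv2.imwrite("pics/w3.png",d["pixels"][...,::-1])
```

```text
20.095912303870744 107.68554925918579 [ 0.27718891  0.35480633 -0.65476515] [564.64987788 209.73458309 241.79117997]
top red 56 [558.3 212.1 287. ]
blade 231 [629.6 186.3 271.5]
[595.1 199.1 271.7]
[617.2 191.4 271.9]
[632.8 185.4 271.5]
[645.8 180.3 271.2]
[657.9 174.9 271.5]
0.84 [368.9, 250.6] [ 347. -160.    1.]
0.78 [253.7, 136.0] [654. 174. 275.]
scene red 290 [540.6 218.2 280.6]
blade 350 [632.6 184.1 267. ]
[597.  197.1 267.1]
[619.7 188.6 267. ]
[635.4 183.  267. ]
[648.7 178.2 266.9]
[662.2 173.5 267. ]
0.83 [266.2, 153.1] [ 345. -152.   11.]
0.73 [423.4, 180.2] [504. 258.   4.]
```

View pics/w3.png

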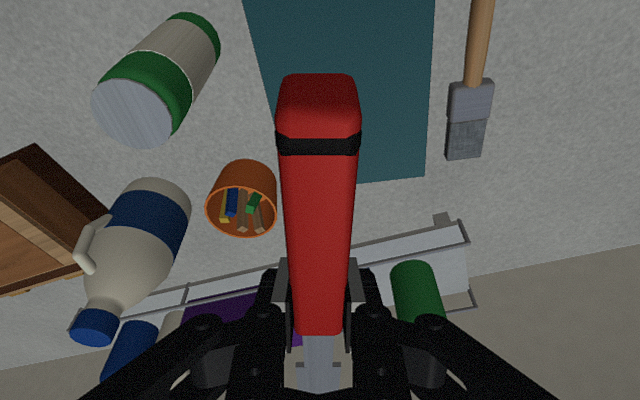

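The wrist view shows the red handle held straight between the pads at (318,270), level, with the blade pointing ahead at (318,350).

```bash
cat >> h.py <<'E'
def Rs(yaw,pitch): return Ro.from_euler("ZY",[yaw,pitch]).as_matrix()
CH=np.array([602.,-211.,0]); CY=.041
def cw(p): return CH+Rs(CY,0)@np.array(p,float)
def goal(tipc,pitch=0,dyaw=0):
    g=np.load("rel.npz"); R=Rs(CY+dyaw,pitch)@g["Rrel"]; return T(R,cw(tipc)-R@g["pt"])
def tipnow():
    g=np.load("rel.npz"); C=cur(); w=C[:3,:3]@g["pt"]+C[:3,3]; R=C[:3,:3]@g["Rrel"].T
    return w, Rs(CY,0).T@(w-CH), Ro.from_matrix(Rs(CY,0).T@R).as_euler("ZYX")
E
python3 - <<'E'
from h import *
C=cur(); tip=np.array([665.8,172.7,270.1])
np.savez("rel.npz",Rrel=Rs(-.349,0).T@C[:3,:3],pt=C[:3,:3].T@(tip-C[:3,3]))
print(tipnow()); plan(goal([-130,0,250])); print(goal([-130,0,250])[:3,3])
E
```

```text
(array([665.8, 172.7, 270.1]), array([ 79.47367648, 380.76247812, 270.1       ]), array([-0.39,  0.  ,  0.  ]))
N=13 total d=475 a=0.39 slide [0.00955, -0.03544, -0.00229] twist [-0.0117, -0.0, -0.0276]
[ 363.96013721 -221.16040521  218.31113333]
```

>>> step_arm --motion '[{"jaw":-1,"slide":[0.0096,-0.0354,-0.0023],"twist":[-0.0117,0,-0.0276]},{"jaw":-1,"slide":[0.0096,-0.0354,-0.0023],"twist":[-0.0117,0,-0.0276]},{"jaw":-1,"slide":[0.0096,-0.0354,-0.0023],"twist":[-0.0117,0,-0.0276]},{"jaw":-1,"slide":[0.0096,-0.0354,-0.0023],"twist":[-0.0117,0,-0.0276]},{"jaw":-1,"slide":[0.0096,-0.0354,-0.0023],"twist":[-0.0117,0,-0.0276]},{"jaw":-1,"slide":[0.0096,-0.0354,-0.0023],"twist":[-0.0117,0,-0.0276]},{"jaw":-1,"slide":[0.0096,-0.0354,-0.0023],"twist":[-0.0117,0,-0.0276]},{"jaw":-1,"slide":[0.0096,-0.0354,-0.0023],"twist":[-0.0117,0,-0.0276]},{"jaw":-1,"slide":[0.0096,-0.0354,-0.0023],"twist":[-0.0117,0,-0.0276]},{"jaw":-1,"slide":[0.0096,-0.0354,-0.0023],"twist":[-0.0117,0,-0.0276]}]'

```text
t: 8.78
position: [394.7, -113.4, 223.4]
tcp_rot: [0.199, 0.024, 0.98, -0.005]
force: [1.8, -0.2, -1.9]
gripper_width: 20.0
gripper_force: 107.7
```

>>> step_arm --motion '[{"jaw":-1,"slide":[0.0096,-0.0354,-0.0023],"twist":[-0.0117,0,-0.0276]},{"jaw":-1,"slide":[0.0096,-0.0354,-0.0023],"twist":[-0.0117,0,-0.0276]},{"jaw":-1,"slide":[0.0096,-0.0354,-0.0023],"twist":[-0.0117,0,-0.0276]},{"jaw":-1,"slide":[0,0,0],"twist":[0,0,0]},{"jaw":-1,"slide":[0,0,0],"twist":[0,0,0]}]'

```text
t: 9.2
position: [365.5, -217.2, 218.9]
tcp_rot: [0.197, -0.016, 0.98, 0.003]
force: [0.2, 0.1, -1.5]
gripper_width: 20.0
gripper_force: 107.9
```

Run:
```python
from h import *
print(tipnow())
for n in ["top","scene"]:
    d,W=cloud(n); X,Y,Z=W[...,0],W[...,1],W[...,2]
    L=(np.stack([X,Y,Z],-1)-CH)@Rs(CY,0)
    hsv=cv2.cvtColor(d["pixels"],cv2.COLOR_RGB2HSV); S=hsv[...,1].astype(int)
    m=(abs(L[...,1])<25)&(L[...,0]>-215)&(L[...,0]<-110)&(Z>200)&(Z<275)&(S<80); p=L[m]; print(n,"blade",len(p))
    for a in np.array_split(p[np.argsort(p[:,0])],4): print(a.mean(0).round(1))
    print("xmax",np.percentile(p[:,0],[95,98,100]).round(1))
    m=(abs(L[...,1])<100)&(abs(L[...,0])<100)&(Z>82.5)&(Z<91); p=L[m]   # lid top
    print("lid",np.median(p[:,2]).round(1),"x",np.percentile(p[:,0],[.5,2,98,99.5]).round(1),"y",np.percentile(p[:,1],[.5,2,98,99.5]).round(1))
    for s in (-50,0,50):
        q=p[abs(p[:,1]-s)<20]; print("  x range at y",s,np.percentile(q[:,0],[1,99]).round(1),end="")
    for s in (-40,0,40):
        q=p[abs(p[:,0]-s)<20]; print("  y range at x",s,np.percentile(q[:,1],[1,99]).round(1),end="")
    print()
plan(goal([-100,0,75.5]))
```

```text
(array([ 473.81939135, -213.44612671,  250.2134983 ]), array([-128.17315104,    2.80986166,  250.2134983 ]), array([-0.00965714,  0.00305005,  0.00201594]))
top blade 244
[-201.1    4.   248.4]
[-174.7    3.5  247.1]
[-155.4    3.8  247.7]
[-138.1    3.7  247.9]
xmax [-133.  -130.9 -129.9]
lid 86.9 x [-72.2 -70.3  65.8  69.9] y [-83.9 -81.7  81.7  84.6]
  x range at y -50 [-72.1  70.3]  x range at y 0 [-71.9  66.3]  x range at y 50 [-72.1  69.9]  y range at x -40 [-83.7  82.4]  y range at x 0 [-83.   83.8]  y range at x 40 [-83.2  83.7]
scene blade 280
[-199.4    4.6  247. ]
[-170.7    3.8  247.2]
[-151.7    4.2  246.9]
[-133.9    3.7  246.8]
xmax [-129.4 -127.2 -125.5]
lid 86.0 x [-69.6 -66.6  70.5  75.1] y [-85.6 -82.9  79.8  82.4]
  x range at y -50 [-68.7  75.2]  x range at y 0 [-68.3  69.9]  x range at y 50 [-67.7  74.5]  y range at x -40 [-84.8  81.3]  y range at x 0 [-84.7  81.6]  y range at x 40 [-84.5  81.5]
N=5 total d=178 a=0.00 slide [0.00852, -0.00113, 0.03447] twist [-0.0002, -0.0005, -0.0008]
```

Run:
```python
from h import *
plan(goal([-105,0,84]),N=5)
```

```text
N=5 total d=168 a=0.00 slide [0.00878, -0.00113, 0.03251] twist [-0.0002, -0.0005, -0.0008]
```

>>> step_arm --motion '[{"jaw":-1,"slide":[0.0088,-0.0011,0.0325],"twist":[0,-0.0005,-0.0008]},{"jaw":-1,"slide":[0.0088,-0.0011,0.0325],"twist":[0,-0.0005,-0.0008]},{"jaw":-1,"slide":[0.0088,-0.0011,0.0325],"twist":[0,-0.0005,-0.0008]},{"jaw":-1,"slide":[0.0088,-0.0011,0.0325],"twist":[0,-0.0005,-0.0008]},{"jaw":-1,"slide":[0.0088,-0.0011,0.0325],"twist":[0,-0.0005,-0.0008]},{"jaw":-1,"slide":[0,0,0],"twist":[0,0,0]},{"jaw":-1,"slide":[0,0,0],"twist":[0,0,0]}]'

```text
t: 9.88
position: [404.2, -200.5, 64.6]
tcp_rot: [0.18, -0.008, 0.984, -0.007]
force: [-0.4, -0.6, 0.2]
gripper_width: 20.2
gripper_force: 107.9
```

```bash
cat > bl.py <<'E'
from h import *
print(tipnow())
for n in ["top","scene"]:
    d,W=cloud(n); L=(W-CH)@Rs(CY,0)
    hsv=cv2.cvtColor(d["pixels"],cv2.COLOR_RGB2HSV); S=hsv[...,1].astype(int)
    t=tipnow()[1]
    m=(abs(L[...,1]-t[1])<25)&(L[...,0]>t[0]-90)&(L[...,0]<min(t[0]+12,-74))&(abs(L[...,2]-t[2])<14)&(S<80); p=L[m]; print(n,"blade",len(p))
    if len(p)<20: continue
    for a in np.array_split(p[np.argsort(p[:,0])],4): print(a.mean(0).round(1),np.median(a[:,2]).round(1),a[:,2].std().round(2))
    print("xmax",np.percentile(p[:,0],[95,98,100]).round(1),"y",np.percentile(p[p[:,0]>t[0]-40,1],[2,98]).round(1))
    m=(abs(L[...,1])<60)&(abs(L[...,0])<55)&(L[...,2]>70); print("lid",np.median(L[m][:,2]).round(2), np.polyfit(L[m][:,0],L[m][:,2],1).round(4))
E
python3 bl.py
```

```text
(array([ 513.57164655, -198.39529079,   92.29167018]), array([-87.83739152,  16.21866325,  92.29167018]), array([-0.03021809,  0.03683374, -0.01560842]))
top blade 202
[-163.    18.7   93.4] 92.9 3.19
[-136.7   18.5   92.7] 92.5 3.39
[-117.3   17.7   91.9] 92.2 3.16
[-99.1  16.9  90.1] 89.8 3.33
xmax [-93.9 -91.1 -90.2] y [ 5.3 29. ]
lid 87.13 [2.6000e-03 8.7189e+01]
scene blade 260
[-161.8   16.9   93.4] 93.8 2.01
[-132.6   15.2   91.8] 91.8 2.08
[-112.2   15.3   91.5] 91.6 2.06
[-94.3  14.2  90.9] 90.8 1.97
xmax [-88.7 -87.5 -84.9] y [ 2.5 27.2]
lid 86.16 [1.90000e-03 8.61848e+01]
```

The cameras agree on heading and pitch, but the blade is about 3.5 mm lower in the hand than I assumed. I'll update that and correct the pose slowly.

Run:
```python
from h import *
g=np.load("rel.npz"); pt=g["pt"]+g["Rrel"].T@np.array([0,0,-3.6])
np.savez("rel.npz",Rrel=g["Rrel"],pt=pt)
print(sense()["joint_positions"].round(3))
plan(goal([-100,0,75.5]),N=5)
```

```text
[-0.668  0.137  2.158  0.393  0.58  -2.554]
N=5 total d=29 a=0.05 slide [0.00357, -0.00346, 0.00281] twist [-0.0058, -0.0066, -0.0045]
```

Joint 6 is at its limit in this heading. I'll bring the blade in at a yaw of -0.25 rad, which the 44 mm notch allows.

Run:
```python
from h import *
plan(goal([-112,-3,76],0,-.25),N=8)
```

```text
N=8 total d=29 a=0.22 slide [0.00333, 0.00051, 0.00121] twist [0.008, -0.0038, 0.0262]
```

>>> step_arm --motion '[{"jaw":-1,"slide":[0.0033,0.0005,0.0012],"twist":[0.008,-0.0038,0.0262]},{"jaw":-1,"slide":[0.0033,0.0005,0.0012],"twist":[0.008,-0.0038,0.0262]},{"jaw":-1,"slide":[0.0033,0.0005,0.0012],"twist":[0.008,-0.0038,0.0262]},{"jaw":-1,"slide":[0.0033,0.0005,0.0012],"twist":[0.008,-0.0038,0.0262]},{"jaw":-1,"slide":[0.0033,0.0005,0.0012],"twist":[0.008,-0.0038,0.0262]},{"jaw":-1,"slide":[0.0033,0.0005,0.0012],"twist":[0.008,-0.0038,0.0262]},{"jaw":-1,"slide":[0.0033,0.0005,0.0012],"twist":[0.008,-0.0038,0.0262]},{"jaw":-1,"slide":[0.0033,0.0005,0.0012],"twist":[0.008,-0.0038,0.0262]},{"jaw":-1,"slide":[0,0,0],"twist":[0,0,0]}]'

```text
t: 10.73
position: [383.0, -196.2, 45.8]
tcp_rot: [0.196, 0.104, 0.975, -0.021]
force: [0.4, -0.3, -0.7]
gripper_width: 20.2
gripper_force: 108.0
```

```bash
python3 bl.py
python3 - <<'E'
from h import *
print(sense()["joint_positions"].round(3))
plan(goal([-112,-3,76],0,-.25),N=2)
E
```

```text
(array([ 488.94688355, -218.7981709 ,   73.58875262]), array([-113.27774406,   -3.15773819,   73.58875262]), array([-0.25470794,  0.00284343,  0.0020881 ]))
top blade 189
[-185.3   14.6   75.5] 75.5 4.3
[-158.7    7.6   75.1] 74.7 3.13
[-140.4    4.4   74.9] 75.3 3.66
[-1.235e+02  1.000e-01  7.590e+01] 75.0 3.81
xmax [-118.7 -116.5 -114.1] y [-11.7  17.6]
lid 87.24 [-3.6000e-03  8.7328e+01]
scene blade 245
[-184.3   13.4   74.3] 74.2 1.64
[-154.7    6.4   74.4] 74.4 1.98
[-135.8    1.8   74.4] 74.5 2.11
[-118.3   -1.    74.3] 74.3 1.64
xmax [-113.1 -111.1 -106.7] y [-13.4  16.6]
lid 86.15 [3.4000e-03 8.6164e+01]
[-0.663  0.122  2.256  0.412  0.436 -2.37 ]
N=2 total d=2 a=0.00 slide [-0.00053, 0.0001, -0.00059] twist [0.0002, -0.0011, -0.0012]
```

Run:
```python
from h import *
A=goal([-112,-3,76],0,-.25); plan(A,N=1); plan(goal([-78,-3,76],0,-.25),A,N=3)
plan(goal([-36,-3,76],0,-.25),A,N=6)
```

```text
N=1 total d=2 a=0.00 slide [-0.00105, 0.00021, -0.00119] twist [0.0004, -0.0022, -0.0025]
N=3 total d=34 a=0.00 slide [-0.01012, 0.00279, 0.00426] twist [-0.0, 0.0, -0.0]
N=6 total d=76 a=0.00 slide [-0.01131, 0.00312, 0.00476] twist [0.0, 0.0, -0.0]
```

>>> step_arm --motion '[{"jaw":-1,"slide":[-0.001,0.0002,-0.0012],"twist":[0.0004,-0.0022,-0.0025]},{"jaw":-1,"slide":[-0.0101,0.0028,0.0043],"twist":[0,0,0]},{"jaw":-1,"slide":[-0.0101,0.0028,0.0043],"twist":[0,0,0]},{"jaw":-1,"slide":[-0.0101,0.0028,0.0043],"twist":[0,0,0]},{"jaw":-1,"slide":[0,0,0],"twist":[0,0,0]},{"jaw":-1,"slide":[0,0,0],"twist":[0,0,0]}]'

```text
t: 11.33
position: [418.2, -195.1, 47.8]
tcp_rot: [0.197, 0.101, 0.975, -0.021]
force: [0.3, 0.2, -1.0]
gripper_width: 20.0
gripper_force: 108.0
```

```bash
python3 bl.py
python3 - <<'E'
from h import *
print(sense()["joint_positions"].round(3))
plan(goal([-78,-3,76],0,-.25),N=1)
plan(goal([-36,-3,76],0,-.25),N=4)
E
```

```text
(array([ 524.22179375, -217.03414386,   75.88236871]), array([-77.96017342,  -2.84105977,  75.88236871]), array([-2.49182088e-01, -1.10234539e-05, -1.61838499e-04]))
top blade 193
[-151.2   14.7   77.9] 77.7 3.22
[-124.1    8.3   77.5] 77.6 3.22
[-105.6    4.6   77.8] 78.1 2.86
[-88.3   0.6  77.1] 77.0 3.43
xmax [-83.2 -80.5 -77.6] y [-11.6  17.9]
lid 87.19 [9.00000e-04 8.71165e+01]
scene blade 252
[-150.8   14.1   75.9] 76.1 1.86
[-121.9    7.2   75.8] 75.7 1.76
[-102.8    3.    75.9] 76.1 1.44
[-85.2  -1.4  76.4] 76.6 2.06
xmax [-80.4 -78.5 -75.2] y [-14.2  16.8]
lid 86.21 [2.80000e-03 8.62142e+01]
[-0.602  0.176  2.186  0.36   0.433 -2.266]
N=1 total d=1 a=0.00 slide [-0.00054, 4e-05, 2e-05] twist [0.0, -0.0003, 0.0]
N=4 total d=43 a=0.00 slide [-0.00952, 0.0026, 0.00395] twist [0.0, -0.0001, 0.0]
```

>>> step_arm --motion '[{"jaw":-1,"slide":[-0.0095,0.0026,0.004],"twist":[0,0,0]},{"jaw":-1,"slide":[-0.0095,0.0026,0.004],"twist":[0,0,0]},{"jaw":-1,"slide":[0,0,0],"twist":[0,0,0]}]'

```text
t: 11.68
position: [440.2, -194.6, 48.2]
tcp_rot: [0.197, 0.102, 0.975, -0.022]
force: [-0.1, -0.5, -0.4]
gripper_width: 19.8
gripper_force: 108.0
```

>>> step_arm --motion '[{"jaw":-1,"slide":[-0.0095,0.0026,0.004],"twist":[0,0,0]},{"jaw":-1,"slide":[-0.0095,0.0026,0.004],"twist":[0,0,0]},{"jaw":-1,"slide":[0,0,0],"twist":[0,0,0]},{"jaw":-1,"slide":[0,0,0],"twist":[0,0,0]}]'

```text
t: 12.02
position: [460.0, -193.4, 47.6]
tcp_rot: [0.197, 0.101, 0.975, -0.021]
force: [0.7, 0.1, -0.9]
gripper_width: 20.4
gripper_force: 108.0
```

Run:
```python
from h import *
print(tipnow()[1:],sense()["force"],sense()["gripper_force"])
G0=cur(); p=tipnow()[1]; r=106; R=G0[:3,:3]
prev=np.array([70-r,p[1],0])
for i,th in enumerate(np.arange(.1,1.86,.1)):
    q=np.array([70-r*np.cos(th),p[1],r*np.sin(th)]); d=Rs(CY,0)@(q-prev); prev=q
    print(round(th,2),(R.T@d/1000).round(4).tolist())
```

```text
(array([-36.17652842,  -2.92568721,  75.66263584]), array([-2.49701691e-01,  4.18193943e-04,  4.11365966e-05])) [ 0.70823702  0.08926892 -0.94097033] 107.95377731323242
0.1 [-0.0046, 0.0001, -0.0096]
0.2 [-0.0055, 0.0004, -0.0091]
0.3 [-0.0063, 0.0006, -0.0085]
0.4 [-0.0071, 0.0009, -0.0078]
0.5 [-0.0078, 0.0011, -0.0071]
0.6 [-0.0085, 0.0013, -0.0062]
0.7 [-0.009, 0.0016, -0.0054]
0.8 [-0.0095, 0.0018, -0.0044]
0.9 [-0.0098, 0.0019, -0.0035]
1.0 [-0.0101, 0.0021, -0.0024]
1.1 [-0.0103, 0.0023, -0.0014]
1.2 [-0.0103, 0.0024, -0.0004]
1.3 [-0.0103, 0.0025, 0.0007]
1.4 [-0.0101, 0.0025, 0.0017]
1.5 [-0.0099, 0.0026, 0.0028]
1.6 [-0.0096, 0.0026, 0.0038]
1.7 [-0.0091, 0.0026, 0.0047]
1.8 [-0.0086, 0.0026, 0.0057]
```

>>> step_arm --motion '[{"jaw":-1,"slide":[-0.0046,0.0001,-0.0096],"twist":[0,0,0]},{"jaw":-1,"slide":[-0.0055,0.0004,-0.0091],"twist":[0,0,0]},{"jaw":-1,"slide":[-0.0063,0.0006,-0.0085],"twist":[0,0,0]},{"jaw":-1,"slide":[-0.0071,0.0009,-0.0078],"twist":[0,0,0]},{"jaw":-1,"slide":[0,0,0],"twist":[0,0,0]},{"jaw":-1,"slide":[0,0,0],"twist":[0,0,0]}]'

```text
t: 12.52
position: [468.4, -193.2, 89.2]
tcp_rot: [0.197, 0.102, 0.975, -0.021]
force: [0.2, 0.3, -1.4]
gripper_width: 20.1
gripper_force: 107.8
```

```bash
cat > lid.py <<'E'
from h import *
print(tipnow()[1:],sense()["force"].round(2))
for n in ["top","scene"]:
    d,W=cloud(n); L=(W-CH)@Rs(CY,0)
    hsv=cv2.cvtColor(d["pixels"],cv2.COLOR_RGB2HSV)
    x,z=L[...,0]-70,L[...,2]-80.5
    m=(abs(L[...,1])>30)&(abs(L[...,1])<80)&(z>5)&(np.hypot(x,z)<146)&(np.hypot(x,z)>40)&(x<60)&(hsv[...,0]<25)&(hsv[...,1]>60)
    print(n,m.sum(),"lid angle med",np.median(np.arctan2(z[m],-x[m])-6/np.hypot(x,z)[m]).round(3))
    t=tipnow()[1]; m=(abs(L[...,1]-t[1])<40)&(L[...,0]>t[0]-95)&(L[...,0]<t[0]-25)&(abs(L[...,2]-t[2])<20)&(hsv[...,1]<80); p=L[m]
    if len(p)>30: print("  blade z fit vs tip x:",np.polyfit(p[:,0]-t[0],p[:,2]-t[2],1).round(3))
E
python3 lid.py
```

```text
(array([-27.7693146 ,  -3.15078775, 117.34152021]), array([-2.50196045e-01, -6.79284151e-04, -2.25884210e-04])) [ 0.23  0.27 -1.44]
top 951 lid angle med 0.392
  blade z fit vs tip x: [0.039 4.317]
scene 1821 lid angle med 0.39
  blade z fit vs tip x: [0.073 6.203]
```

>>> step_arm --motion '[{"jaw":-1,"slide":[-0.0078,0.0011,-0.0071],"twist":[0,0,0]},{"jaw":-1,"slide":[-0.0085,0.0013,-0.0062],"twist":[0,0,0]},{"jaw":-1,"slide":[-0.009,0.0016,-0.0054],"twist":[0,0,0]},{"jaw":-1,"slide":[-0.0095,0.0018,-0.0044],"twist":[0,0,0]},{"jaw":-1,"slide":[-0.0098,0.0019,-0.0035],"twist":[0,0,0]},{"jaw":-1,"slide":[-0.0101,0.0021,-0.0024],"twist":[0,0,0]},{"jaw":-1,"slide":[0,0,0],"twist":[0,0,0]},{"jaw":-1,"slide":[0,0,0],"twist":[0,0,0]}]'

```text
t: 13.28
position: [510.1, -191.6, 137.7]
tcp_rot: [0.198, 0.101, 0.975, -0.022]
force: [-0.3, 0.6, -0.8]
gripper_width: 20.1
gripper_force: 107.9
```

```bash
python3 lid.py
```

```text
(array([ 13.89216851,  -3.14414162, 165.93488134]), array([-0.24964328, -0.00153617, -0.00042805])) [-0.35  0.55 -0.78]
top 400 lid angle med 1.03
  blade z fit vs tip x: [2.000e-03 2.127e+00]
scene 1853 lid angle med 1.044
  blade z fit vs tip x: [0.001 0.834]
```

>>> step_arm --motion '[{"jaw":-1,"slide":[-0.0103,0.0023,-0.0014],"twist":[0,0,0]},{"jaw":-1,"slide":[-0.0103,0.0024,-0.0004],"twist":[0,0,0]},{"jaw":-1,"slide":[-0.0103,0.0025,0.0007],"twist":[0,0,0]},{"jaw":-1,"slide":[-0.0101,0.0025,0.0017],"twist":[0,0,0]},{"jaw":-1,"slide":[-0.0099,0.0026,0.0028],"twist":[0,0,0]},{"jaw":-1,"slide":[-0.0096,0.0026,0.0038],"twist":[0,0,0]},{"jaw":-1,"slide":[-0.0091,0.0026,0.0047],"twist":[0,0,0]},{"jaw":-1,"slide":[-0.0045,0.0013,0.0028],"twist":[0,0,0]},{"jaw":-1,"slide":[0,0,0],"twist":[0,0,0]},{"jaw":-1,"slide":[0,0,0],"twist":[0,0,0]}]'

```text
t: 14.22
position: [585.3, -188.4, 152.0]
tcp_rot: [0.197, 0.102, 0.975, -0.021]
force: [-0.6, 0.2, -1.1]
gripper_width: 20.1
gripper_force: 107.9
```

```bash
python3 lid.py
python3 - <<'E'
from h import *
for n in ["top","scene"]:
    d,W=cloud(n); L=(W-CH)@Rs(CY,0); x,y,z=L[...,0],L[...,1],L[...,2]
    m=(abs(y)<80)&(x>40)&(x<160)&(z>190)&(z<235)&(abs(y)>20); print(n,m.sum(),[np.percentile(x[m],[5,50,95]).round(1),z[m].max().round(1)] if m.any() else 0)
    m=(abs(x)<66)&(abs(y)<81)&(z>50)&(z<68); print("ballpix",m.sum())
    cv2.imwrite(f"pics/{n}5.png",d["pixels"][...,::-1])
    for q in place_of(n,"ball1"): u,v=np.round(q["uv"]).astype(int); print("ball",round(q["confidence"],2),q["uv"],L[v,u].round())
print(sense()["joint_positions"].round(2)); plan(goal([40,0,185],0,-.25))
E
```

```text
(array([ 89.21166426,  -3.1747095 , 180.06400025]), array([-2.50128491e-01,  2.92332315e-04, -8.91872418e-06])) [-0.55  0.25 -1.08]
top 612 lid angle med 1.727
  blade z fit vs tip x: [-0.025  0.169]
scene 744 lid angle med 1.812
  blade z fit vs tip x: [0.004 0.424]
top 261 [array([ 93.9,  99.3, 105.5]), np.float64(223.9)]
ballpix 195
ball 0.4 [389.9, 156.3] [ 41. -21.  55.]
ball 0.37 [377.6, 157.0] [39. 18. 61.]
scene 370 [array([103.2, 106.3, 108.8]), np.float64(218.1)]
ballpix 287
ball 0.6 [243.9, 221.8] [ 62.  -2. 185.]
ball 0.54 [256.2, 219.3] [-15.  17.  62.]
[-0.4   0.3   1.72  0.11  0.74 -1.83]
N=2 total d=50 a=0.00 slide [0.02154, -0.00449, -0.01145] twist [-0.0001, 0.0002, -0.0001]
```

Run:
```python
from h import *
plan(goal([-60,0,195],0.0,-.1),N=6)
```

```text
N=6 total d=153 a=0.15 slide [0.02168, -0.0068, -0.01173] twist [-0.0098, 0.0, -0.0231]
```

>>> step_arm --motion '[{"jaw":-1,"slide":[0.0217,-0.0068,-0.0117],"twist":[-0.0098,0,-0.0231]},{"jaw":-1,"slide":[0.0217,-0.0068,-0.0117],"twist":[-0.0098,0,-0.0231]},{"jaw":-1,"slide":[0.0217,-0.0068,-0.0117],"twist":[-0.0098,0,-0.0231]},{"jaw":-1,"slide":[0.0217,-0.0068,-0.0117],"twist":[-0.0098,0,-0.0231]},{"jaw":-1,"slide":[0.0217,-0.0068,-0.0117],"twist":[-0.0098,0,-0.0231]},{"jaw":-1,"slide":[0.0217,-0.0068,-0.0117],"twist":[-0.0098,0,-0.0231]},{"jaw":-1,"slide":[0,0,0],"twist":[0,0,0]}]'

```text
t: 15.1
position: [431.5, -207.9, 167.0]
tcp_rot: [0.198, 0.028, 0.98, -0.007]
force: [-0.2, -0.3, -0.7]
gripper_width: 20.0
gripper_force: 108.0
```

```bash
cat > balls.py <<'E'
from h import *
import sys
print(tipnow()[1:],sense()["joint_positions"].round(2))
ims=[]
for n in ["top","scene"]:
    d,W=cloud(n); L=(W-CH)@Rs(CY,0)
    us=[]
    for x,y in [(-75,-95),(-75,95),(75,-95),(75,95)]:
        c=d["R"]@cw([x,y,60])+d["t"]; c=d["K"]@c; us.append(c[:2]/c[2])
    us=np.array(us); a=us.min(0).astype(int)-3; b=us.max(0).astype(int)+3
    f=5
    ims.append(cv2.resize(d["pixels"][a[1]:b[1],a[0]:b[0],::-1],None,fx=f,fy=f,interpolation=cv2.INTER_CUBIC))
    x,y,z=L[...,0],L[...,1],L[...,2]
    m=(abs(x)<66)&(abs(y)<81)&(z>48)&(z<70); mm=m.astype(np.uint8)
    print(n,"crop",a,b,"high pix",m.sum())
    for q in place_of(n,"ball1"):
        u,v=np.array(q["uv"]); K=np.linalg.inv(d["K"]); r=d["R"].T@(K@[u,v,1]); o=-d["R"].T@d["t"]; s=(49-o[2])/r[2]; print("ball",round(q["confidence"],2),(Rs(CY,0).T@(o+s*r-CH)).round(1),(u-a[0])*f,(v-a[1])*f)
h=max(i.shape[0] for i in ims); ims=[cv2.copyMakeBorder(i,0,h-i.shape[0],0,5,cv2.BORDER_CONSTANT) for i in ims]
o=np.hstack(ims); print(o.shape); s=min(1,800/o.shape[1]); cv2.imwrite(sys.argv[1],cv2.resize(o,None,fx=s,fy=s))
E
python3 balls.py pics/b1.png
```

```text
(array([-62.52393553,  -0.30057851, 195.08777474]), array([-0.09951569, -0.0002336 , -0.00025662])) [-0.65  0.    2.03  0.3   0.8  -2.34]
top crop [349 141] [419 196] high pix 422
ball 0.62 [-19.1  31.4  49. ] 128.0000000000001 174.50000000000003
ball 0.56 [16.1  4.  49. ] 166.9999999999999 117.99999999999997
ball 0.54 [ 28.3 -23.4  49. ] 208.49999999999994 97.00000000000003
ball 0.49 [-19.4 -21.   49. ] 210.5000000000001 170.49999999999997
ball 0.43 [34.2 13.5 49. ] 150.0 90.99999999999994
scene crop [205 190] [296 264] high pix 470
ball 0.64 [-29.6  15.8  49. ] 251.50000000000006 134.50000000000003
ball 0.51 [-20.2 -17.3  49. ] 187.00000000000003 162.5
ball 0.38 [ 9.   3.4 49. ] 235.99999999999994 205.99999999999994
ball 0.24 [-269.   -2.   49.] 165.49999999999997 -227.5
(370, 815, 3)
```

View pics/b1.png

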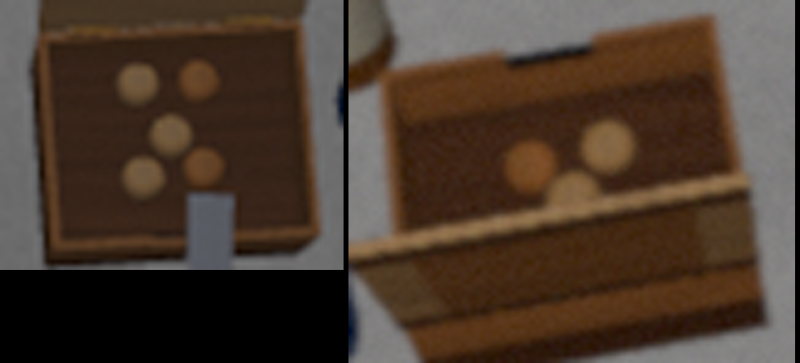

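The left crop (top view) shows five balls, at (138,83), (199,79), (171,134), (143,177) and (203,166). The lid is open and the blade is at (210,230).

```bash
cat >> h.py <<'E'
def path(G,N,C=None):
    C=cur() if C is None else C; E=expm(np.real(logm(np.linalg.inv(C)@G))/N); g=np.load("rel.npz"); A=C.copy()
    for i in range(N):
        A=A@E; print("   tip",(Rs(CY,0).T@(A[:3,:3]@g["pt"]+A[:3,3]-CH)).round().tolist(),end="")
    print()
E
python3 - <<'E'
from h import *
d=get_image("top"); K=np.linalg.inv(d["K"]); o=-d["R"].T@d["t"]; B=[]
for px,py in [(138,83),(199,79),(171,134),(143,177),(203,166)]:
    r=d["R"].T@(K@[349+px/4.908,141+py/4.908,1]); B.append(Rs(CY,0).T@(o+(50-o[2])/r[2]*r-CH))
B=np.array(B); print(B.round(1)); np.save("B0.npy",B)
A=goal([30,60,150],.8,0); plan(A,N=9); path(A,9)
B2=goal([42,60,42],.8,0); plan(B2,A,N=6); plan(goal([42,-30,42],.8,0),B2,N=10)
E
```

```text
[[ 38.5  19.3  50. ]
 [ 39.  -20.4  50. ]
 [  3.6   0.5  50. ]
 [-23.7  20.6  50. ]
 [-18.6 -18.6  50. ]]
N=9 total d=120 a=0.81 slide [-0.01146, 0.00599, -0.0043] twist [-0.0001, 0.0888, -0.0114]
   tip [-48.0, 6.0, 193.0]   tip [-36.0, 13.0, 191.0]   tip [-25.0, 19.0, 188.0]   tip [-15.0, 25.0, 184.0]   tip [-4.0, 32.0, 178.0]   tip [5.0, 39.0, 172.0]   tip [14.0, 46.0, 166.0]   tip [22.0, 53.0, 158.0]   tip [30.0, 60.0, 150.0]
N=6 total d=109 a=0.00 slide [-0.00887, 0.0, 0.01579] twist [-0.0, -0.0, 0.0]
N=10 total d=90 a=0.00 slide [1e-05, -0.009, 1e-05] twist [0.0, -0.0, 0.0]
```

>>> step_arm --motion '[{"jaw":-1,"slide":[-0.0115,0.006,-0.0043],"twist":[0,0.0888,-0.0114]},{"jaw":-1,"slide":[-0.0115,0.006,-0.0043],"twist":[0,0.0888,-0.0114]},{"jaw":-1,"slide":[-0.0115,0.006,-0.0043],"twist":[0,0.0888,-0.0114]},{"jaw":-1,"slide":[-0.0115,0.006,-0.0043],"twist":[0,0.0888,-0.0114]},{"jaw":-1,"slide":[-0.0115,0.006,-0.0043],"twist":[0,0.0888,-0.0114]},{"jaw":-1,"slide":[-0.0115,0.006,-0.0043],"twist":[0,0.0888,-0.0114]},{"jaw":-1,"slide":[-0.0115,0.006,-0.0043],"twist":[0,0.0888,-0.0114]},{"jaw":-1,"slide":[-0.0115,0.006,-0.0043],"twist":[0,0.0888,-0.0114]},{"jaw":-1,"slide":[-0.0115,0.006,-0.0043],"twist":[0,0.0888,-0.0114]},{"jaw":-1,"slide":[0,0,0],"twist":[0,0,0]}]'

```text
t: 16.18
position: [536.1, -152.0, 204.3]
tcp_rot: [-0.204, -0.022, 0.979, -0.004]
force: [-0.4, -0.2, -2.0]
gripper_width: 20.2
gripper_force: 108.0
```

Run:
```python
from h import *
print(tipnow()[1:],sense()["joint_positions"].round(2))
plan(goal([46,60,42],.8,0),N=6); path(goal([46,60,42],.8,0),6)
```

```text
(array([ 31.53897027,  62.38548705, 145.29239501]), array([0.00397923, 0.81006903, 0.00134896])) [-0.28  0.57  1.21 -0.13  1.75 -1.9 ]
N=6 total d=105 a=0.01 slide [-0.009, -0.00035, 0.01504] twist [-0.0001, -0.0017, 0.0005]
   tip [34.0, 62.0, 128.0]   tip [36.0, 62.0, 111.0]   tip [39.0, 61.0, 94.0]   tip [41.0, 61.0, 76.0]   tip [44.0, 60.0, 59.0]   tip [46.0, 60.0, 42.0]
```

>>> step_arm --motion '[{"jaw":-1,"slide":[-0.009,-0.0003,0.015],"twist":[0,-0.0017,0]},{"jaw":-1,"slide":[-0.009,-0.0003,0.015],"twist":[0,-0.0017,0]},{"jaw":-1,"slide":[-0.009,-0.0003,0.015],"twist":[0,-0.0017,0]},{"jaw":-1,"slide":[-0.009,-0.0003,0.015],"twist":[0,-0.0017,0]},{"jaw":-1,"slide":[-0.009,-0.0003,0.015],"twist":[0,-0.0017,0]},{"jaw":-1,"slide":[0,0,0],"twist":[0,0,0]},{"jaw":-1,"slide":[-0.007,-0.0003,0.012],"twist":[0,-0.0017,0]},{"jaw":-1,"slide":[0,0,0],"twist":[0,0,0]}]'

```text
t: 16.85
position: [548.1, -155.2, 106.1]
tcp_rot: [-0.195, -0.021, 0.981, -0.005]
force: [-0.1, -0.8, -1.3]
gripper_width: 20.1
gripper_force: 108.1
```

Run:
```python
from h import *
print(tipnow()[1:],sense()["force"])
plan(goal([46,-32,42],.8,0),N=10); path(goal([46,-32,42],.8,0),10)
```

```text
(array([44.48459161, 58.33979183, 48.86134017]), array([-6.74591600e-04,  7.91161320e-01, -4.98727931e-04])) [-0.05536886 -0.77153329 -1.26987294]
N=10 total d=91 a=0.01 slide [-0.00041, -0.00904, 0.00049] twist [-0.0, 0.0009, -0.0]
   tip [45.0, 49.0, 48.0]   tip [45.0, 40.0, 47.0]   tip [45.0, 31.0, 47.0]   tip [45.0, 22.0, 46.0]   tip [45.0, 13.0, 45.0]   tip [45.0, 4.0, 45.0]   tip [46.0, -5.0, 44.0]   tip [46.0, -14.0, 43.0]   tip [46.0, -23.0, 43.0]   tip [46.0, -32.0, 42.0]
```

>>> step_arm --motion '[{"jaw":-1,"slide":[-0.0025,0,0.0055],"twist":[0,0,0]},{"jaw":-1,"slide":[0,-0.009,0],"twist":[0,0,0]},{"jaw":-1,"slide":[0,-0.009,0],"twist":[0,0,0]},{"jaw":-1,"slide":[0,-0.009,0],"twist":[0,0,0]},{"jaw":-1,"slide":[0,-0.009,0],"twist":[0,0,0]},{"jaw":-1,"slide":[0,-0.009,0],"twist":[0,0,0]},{"jaw":-1,"slide":[0,-0.009,0],"twist":[0,0,0]},{"jaw":-1,"slide":[0,-0.009,0],"twist":[0,0,0]},{"jaw":-1,"slide":[0,-0.009,0],"twist":[0,0,0]},{"jaw":-1,"slide":[0,-0.009,0],"twist":[0,0,0]}]'

```text
t: 17.68
position: [551.9, -235.0, 101.5]
tcp_rot: [-0.195, -0.022, 0.981, -0.002]
force: [0.6, 18.6, -0.1]
gripper_width: 19.8
gripper_force: 124.8
```

```bash
cat > seg.py <<'E'
from h import *
print(tipnow()[1],sense()["force"].round(1))
d,W=cloud("top"); L=(W-CH)@Rs(CY,0); x,y,z=L[...,0],L[...,1],L[...,2]
hsv=cv2.cvtColor(d["pixels"],cv2.COLOR_RGB2HSV)
m=(abs(x)<64)&(abs(y)<79)&(z>47)&(z<70)&(hsv[...,1]>70)
n,lab,st,ce=cv2.connectedComponentsWithStats(m.astype(np.uint8))
for i in range(1,n):
    if st[i,4]>12: print("blob",st[i,4],np.nanmean(L[lab==i],0).round())
K=np.linalg.inv(d["K"]); o=-d["R"].T@d["t"]
for q in place_of("top","ball1"):
    r=d["R"].T@(K@[*q["uv"],1]); p=Rs(CY,0).T@(o+(49-o[2])/r[2]*r-CH); print("net",round(q["confidence"],2),p.round()[:2])
E
python3 seg.py
python3 - <<'E'
from h import *
plan(goal([40,-32,90],.8,0),N=4);plan(goal([4,62,90],.8,0),goal([40,-32,90],.8,0),N=5);plan(goal([4,62,42],.8,0),goal([4,62,90],.8,0),N=5)
E
```

```text
[ 45.0886807  -21.22200905  44.31367533] [ 0.6 18.6 -0.1]
blob 19 [62. 58. 59.]
N=4 total d=48 a=0.01 slide [0.00557, -0.00259, -0.01036] twist [0.0011, 0.0023, 0.0007]
N=5 total d=101 a=0.00 slide [0.0066, 0.01881, 0.00279] twist [0.0, -0.0, 0.0]
N=5 total d=48 a=0.00 slide [-0.00375, 0.0, 0.00884] twist [0.0, -0.0, 0.0]
```

The push is jammed: two balls are in line against the wall, at 18 N. I'll back off, raise the blade and look.

>>> step_arm --motion '[{"jaw":-1,"slide":[0,0.009,0],"twist":[0,0,0]},{"jaw":-1,"slide":[0,0.009,0],"twist":[0,0,0]},{"jaw":-1,"slide":[0.0066,0,-0.0104],"twist":[0,0,0]},{"jaw":-1,"slide":[0.013,0,-0.022],"twist":[0,0,0]},{"jaw":-1,"slide":[0.013,0,-0.022],"twist":[0,0,0]},{"jaw":-1,"slide":[0.032,0,0],"twist":[0,0,0]},{"jaw":-1,"slide":[0.032,0,0],"twist":[0,0,0]},{"jaw":-1,"slide":[0.032,0,0],"twist":[0,0,0]},{"jaw":-1,"slide":[0.02,0,0],"twist":[0,0,0]},{"jaw":-1,"slide":[0,0,0],"twist":[0,0,0]}]'

```text
t: 18.62
position: [432.6, -224.1, 212.0]
tcp_rot: [-0.193, -0.02, 0.981, -0.006]
force: [1.0, -0.2, -0.6]
gripper_width: 20.1
gripper_force: 110.1
```

```bash
python3 seg.py; python3 balls.py pics/b2.png
```

```text
[-73.51532412  -6.1576404  155.20027821] [ 1.  -0.2 -0.6]
blob 26 [63. 11. 59.]
blob 25 [62. 58. 59.]
blob 22 [-24. -13.  59.]
net 0.35 [-15. -22.]
(array([-71.5475995 ,  -5.73197512, 153.18991051]), array([-0.0034633 ,  0.78791405, -0.0030344 ])) [-0.45  0.38  1.46 -0.18  1.64 -2.04]
top crop [349 141] [419 196] high pix 67
ball 0.56 [-15.8 -27.   49. ] 219.4999999999999 164.50000000000003
scene crop [205 190] [296 264] high pix 451
ball 0.66 [-15.1 -14.9  49. ] 192.99999999999997 170.49999999999997
ball 0.4 [-20.8  17.2  49. ] 256.50000000000006 149.00000000000006
ball 0.38 [ 8.4 -2.4 49. ] 224.00000000000006 207.00000000000003
(370, 815, 3)
```

View pics/b2.png

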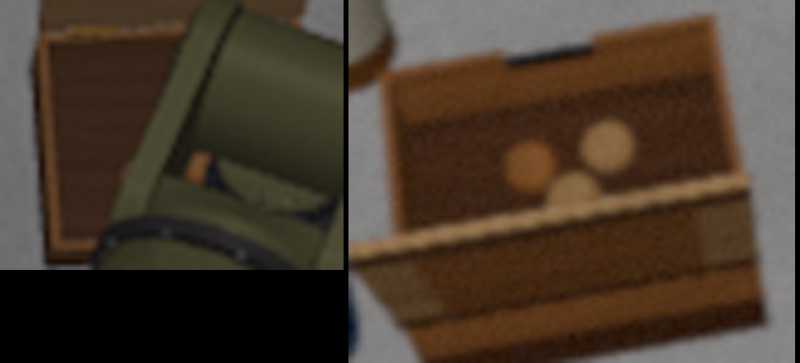

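The top view is blocked by the arm. The scene crop shows three front balls still at (530,165), (607,147) and (575,190). The two back ones have been pushed out of view.

Run:
```python
from h import *
A=goal([-14,62,100],.8,0); plan(A,N=5); path(A,5); B=goal([-14,62,42],.8,0); plan(B,A,N=6)
plan(goal([-14,-9,42],.8,0),B,N=9)
```

```text
N=5 total d=102 a=0.01 slide [-0.01455, 0.01337, 0.00479] twist [-0.0001, 0.0019, -0.0001]
   tip [-60.0, 8.0, 141.0]   tip [-48.0, 22.0, 131.0]   tip [-37.0, 35.0, 120.0]   tip [-25.0, 49.0, 110.0]   tip [-14.0, 62.0, 100.0]
N=6 total d=58 a=0.00 slide [-0.00377, 0.0, 0.0089] twist [-0.0, -0.0, 0.0]
N=9 total d=71 a=0.00 slide [1e-05, -0.00789, 1e-05] twist [0.0, -0.0, 0.0]
```

>>> step_arm --motion '[{"jaw":-1,"slide":[-0.0146,0.0134,0.0048],"twist":[0,0.0019,0]},{"jaw":-1,"slide":[-0.0146,0.0134,0.0048],"twist":[0,0.0019,0]},{"jaw":-1,"slide":[-0.0146,0.0134,0.0048],"twist":[0,0.0019,0]},{"jaw":-1,"slide":[-0.0146,0.0134,0.0048],"twist":[0,0.0019,0]},{"jaw":-1,"slide":[-0.0146,0.0134,0.0048],"twist":[0,0.0019,0]},{"jaw":-1,"slide":[0,0,0],"twist":[0,0,0]},{"jaw":-1,"slide":[-0.0076,0,0.0178],"twist":[0,0,0]},{"jaw":-1,"slide":[-0.0076,0,0.0178],"twist":[0,0,0]},{"jaw":-1,"slide":[-0.0038,0,0.0089],"twist":[0,0,0]},{"jaw":-1,"slide":[0,0,0],"twist":[0,0,0]}]'

```text
t: 19.75
position: [489.1, -153.9, 108.0]
tcp_rot: [-0.201, -0.021, 0.979, -0.004]
force: [0.2, 0.2, -0.3]
gripper_width: 19.8
gripper_force: 110.0
```

Run:
```python
from h import *
print(tipnow()[1:],sense()["force"])
A=goal([-14,62,43],.8,0); plan(A,N=1); plan(goal([-14,-9,43],.8,0),A,N=9)
```

```text
(array([-15.06201431,  62.09084456,  49.66206432]), array([2.49935999e-06, 8.03128938e-01, 7.30575635e-04])) [ 0.18436068  0.20156827 -0.29165886]
N=1 total d=7 a=0.00 slide [-0.00355, -0.00011, 0.00605] twist [0.0007, -0.0031, -0.0003]
N=9 total d=71 a=0.00 slide [1e-05, -0.00789, 1e-05] twist [0.0, -0.0, 0.0]
```

>>> step_arm --motion '[{"jaw":-1,"slide":[-0.0035,0,0.006],"twist":[0,-0.003,0]},{"jaw":-1,"slide":[0,-0.008,0],"twist":[0,0,0]},{"jaw":-1,"slide":[0,-0.008,0],"twist":[0,0,0]},{"jaw":-1,"slide":[0,-0.008,0],"twist":[0,0,0]},{"jaw":-1,"slide":[0,-0.008,0],"twist":[0,0,0]},{"jaw":-1,"slide":[0,-0.008,0],"twist":[0,0,0]},{"jaw":-1,"slide":[0,-0.008,0],"twist":[0,0,0]},{"jaw":-1,"slide":[0,-0.008,0],"twist":[0,0,0]},{"jaw":-1,"slide":[0,-0.008,0],"twist":[0,0,0]},{"jaw":-1,"slide":[0,-0.005,0],"twist":[0,0,0]}]'

```text
t: 20.58
position: [494.0, -224.0, 103.5]
tcp_rot: [-0.197, -0.02, 0.98, -0.005]
force: [0.5, 0.7, 1.7]
gripper_width: 20.0
gripper_force: 110.6
```

Run:
```python
from h import *
print(tipnow()[1:],sense()["force"])
d=get_image("scene"); K=np.linalg.inv(d["K"]); o=-d["R"].T@d["t"]
for q in place_of("scene","ball1"):
    r=d["R"].T@(K@[*q["uv"],1]); p=Rs(CY,0).T@(o+(49-o[2])/r[2]*r-CH); print("net",round(q["confidence"],2),p.round()[:2])
A=cur(); 
G=goal([-14,62,100],.8,0); plan(goal([-16,0,85],.8,0),N=4); plan(G,goal([-16,0,85],.8,0)); plan(goal([10,62,100],.8,0),goal([-16,0,85],.8,0)); plan(goal([10,62,42],.8,0),goal([10,62,100],.8,0),N=4)
```

```text
(array([-12.64344092,  -8.29950546,  45.79671585]), array([-0.00209379,  0.79570815, -0.00169259])) [0.5283511  0.71787172 1.74069295]
net 0.51 [-23. -45.]
net 0.46 [ 9. -8.]
net 0.42 [-38. -16.]
N=4 total d=41 a=0.00 slide [0.00455, 0.00195, -0.00889] twist [-0.0001, 0.001, -0.0004]
N=2 total d=64 a=0.00 slide [0.00196, 0.031, -0.00733] twist [0.0, -0.0, 0.0]
N=2 total d=69 a=0.00 slide [-0.00909, 0.03097, -0.01201] twist [-0.0, -0.0, 0.0]
N=4 total d=58 a=0.00 slide [-0.00566, 1e-05, 0.01335] twist [0.0, -0.0, 0.0]
```

>>> step_arm --motion '[{"jaw":-1,"slide":[0.009,0.004,-0.0178],"twist":[0,0,0]},{"jaw":-1,"slide":[0.009,0.004,-0.0178],"twist":[0,0,0]},{"jaw":-1,"slide":[-0.005,0.0155,-0.006],"twist":[0,0,0]},{"jaw":-1,"slide":[-0.005,0.0155,-0.006],"twist":[0,0,0]},{"jaw":-1,"slide":[-0.005,0.0155,-0.006],"twist":[0,0,0]},{"jaw":-1,"slide":[-0.005,0.0155,-0.006],"twist":[0,0,0]},{"jaw":-1,"slide":[-0.0057,0,0.0134],"twist":[0,0,0]},{"jaw":-1,"slide":[-0.0057,0,0.0134],"twist":[0,0,0]},{"jaw":-1,"slide":[-0.0057,0,0.0134],"twist":[0,0,0]},{"jaw":-1,"slide":[0,0,0],"twist":[0,0,0]}]'

```text
t: 21.52
position: [514.6, -151.1, 110.9]
tcp_rot: [-0.2, -0.021, 0.98, -0.004]
force: [-0.7, 0.1, -0.6]
gripper_width: 20.1
gripper_force: 108.8
```

Run:
```python
from h import *
print(tipnow()[1:],sense()["force"])
A=goal([15,62,43],.8,0); plan(A,N=2)
```

```text
(array([10.65766392, 63.82235225, 52.7189828 ]), array([6.25725174e-04, 8.01052164e-01, 1.05148024e-03])) [-0.74337938  0.12390462 -0.59603749]
N=2 total d=11 a=0.00 slide [-0.00389, -0.0009, 0.00368] twist [0.0004, -0.0005, 0.0001]
```

>>> step_arm --motion '[{"jaw":-1,"slide":[-0.0039,-0.0009,0.0037],"twist":[0,0,0]},{"jaw":-1,"slide":[-0.0039,-0.0009,0.0037],"twist":[0,0,0]},{"jaw":-1,"slide":[0,-0.009,0],"twist":[0,0,0]},{"jaw":-1,"slide":[0,-0.009,0],"twist":[0,0,0]},{"jaw":-1,"slide":[0,-0.009,0],"twist":[0,0,0]},{"jaw":-1,"slide":[0,-0.009,0],"twist":[0,0,0]},{"jaw":-1,"slide":[0,-0.009,0],"twist":[0,0,0]},{"jaw":-1,"slide":[0,-0.009,0],"twist":[0,0,0]},{"jaw":-1,"slide":[0,-0.008,0],"twist":[0,0,0]},{"jaw":-1,"slide":[0,0,0],"twist":[0,0,0]}]'

```text
t: 22.35
position: [523.0, -217.1, 104.1]
tcp_rot: [-0.197, -0.02, 0.98, -0.005]
force: [0.6, 0.9, 1.7]
gripper_width: 19.5
gripper_force: 109.0
```

Run:
```python
from h import *
print(tipnow()[1:],sense()["force"])
d=get_image("scene"); K=np.linalg.inv(d["K"]); o=-d["R"].T@d["t"]
for q in place_of("scene","ball1"):
    r=d["R"].T@(K@[*q["uv"],1]); p=Rs(CY,0).T@(o+(49-o[2])/r[2]*r-CH); print("net",round(q["confidence"],2),p.round()[:2])
A=goal([0,10,190],.8,0); plan(A); path(A,5)
B=goal([-130,60,230],0,-.3);plan(B,A);path(B,9,A)
```

```text
(array([16.66672157, -2.69797689, 46.4453249 ]), array([-0.00321808,  0.79560125, -0.00190257])) [0.64100373 0.9497742  1.66252078]
net 0.61 [-28. -44.]
net 0.55 [  5. -27.]
net 0.43 [-52. -23.]
N=4 total d=146 a=0.00 slide [0.01777, 0.00272, -0.03163] twist [-0.0001, 0.0009, -0.0003]
   tip [13.0, 1.0, 75.0]   tip [10.0, 3.0, 104.0]   tip [7.0, 6.0, 132.0]   tip [3.0, 8.0, 161.0]   tip [-0.0, 10.0, 190.0]
N=8 total d=167 a=0.85 slide [0.01866, 0.00822, 0.00672] twist [0.0001, -0.0992, 0.0386]
   tip [-13.0, 13.0, 200.0]   tip [-27.0, 17.0, 208.0]   tip [-41.0, 22.0, 216.0]   tip [-55.0, 27.0, 221.0]   tip [-70.0, 33.0, 226.0]   tip [-85.0, 39.0, 229.0]   tip [-100.0, 45.0, 231.0]   tip [-115.0, 52.0, 231.0]   tip [-130.0, 60.0, 230.0]
```

>>> step_arm --motion '[{"jaw":-1,"slide":[0.0178,0.0027,-0.0316],"twist":[0,0,0]},{"jaw":-1,"slide":[0.0178,0.0027,-0.0316],"twist":[0,0,0]},{"jaw":-1,"slide":[0.0178,0.0027,-0.0316],"twist":[0,0,0]},{"jaw":-1,"slide":[0.0178,0.0027,-0.0316],"twist":[0,0,0]},{"jaw":-1,"slide":[0,0,0],"twist":[0,0,0]}]'

```text
t: 22.87
position: [506.7, -205.0, 255.1]
tcp_rot: [-0.193, -0.02, 0.981, -0.007]
force: [0.4, -0.9, 0.3]
gripper_width: 20.0
gripper_force: 108.8
```

```bash
cat >> h.py <<'E'
def goalw(org,yaw,pitch=0): # scraper origin on underside, level
    g=np.load("rel.npz"); R=Rs(yaw,pitch)@g["Rrel"]; return T(R,np.array(org,float)+Rs(yaw,pitch)@np.array([105,0,13])-R@g["pt"])
E
python3 - <<'E'
from h import *
print(tipnow()[1:])
A=goal([-120,50,270],.2,-.2); plan(A); path(A,7); plan(goalw([586,231,200],-.25),A); path(goalw([586,231,200],-.25),12,A)
E
```

```text
(array([  1.35194321,  10.01693336, 198.20097984]), array([-0.00504846,  0.78753477, -0.00711601]))
N=6 total d=148 a=0.62 slide [0.02355, 0.00843, 0.00178] twist [-0.0039, -0.0975, 0.0337]
   tip [-14.0, 14.0, 213.0]   tip [-29.0, 19.0, 226.0]   tip [-46.0, 24.0, 238.0]   tip [-64.0, 29.0, 248.0]   tip [-82.0, 36.0, 257.0]   tip [-101.0, 43.0, 264.0]   tip [-120.0, 50.0, 270.0]
N=12 total d=443 a=0.22 slide [-0.00882, 0.03461, 0.00942] twist [0.0023, -0.0166, 0.0073]
   tip [-103.0, 81.0, 264.0]   tip [-86.0, 112.0, 259.0]   tip [-68.0, 143.0, 253.0]   tip [-51.0, 173.0, 248.0]   tip [-33.0, 204.0, 243.0]   tip [-14.0, 234.0, 238.0]   tip [5.0, 264.0, 234.0]   tip [24.0, 294.0, 229.0]   tip [43.0, 324.0, 225.0]   tip [63.0, 353.0, 221.0]   tip [83.0, 383.0, 217.0]   tip [103.0, 412.0, 213.0]
```

>>> step_arm --motion '[{"jaw":-1,"slide":[0.0236,0.0084,0.0018],"twist":[-0.0039,-0.0975,0.0337]},{"jaw":-1,"slide":[0.0236,0.0084,0.0018],"twist":[-0.0039,-0.0975,0.0337]},{"jaw":-1,"slide":[0.0236,0.0084,0.0018],"twist":[-0.0039,-0.0975,0.0337]},{"jaw":-1,"slide":[0.0236,0.0084,0.0018],"twist":[-0.0039,-0.0975,0.0337]},{"jaw":-1,"slide":[0.0236,0.0084,0.0018],"twist":[-0.0039,-0.0975,0.0337]},{"jaw":-1,"slide":[0.0236,0.0084,0.0018],"twist":[-0.0039,-0.0975,0.0337]},{"jaw":-1,"slide":[0,0,0],"twist":[0,0,0]}]'

```text
t: 23.45
position: [363.1, -145.8, 256.3]
tcp_rot: [0.096, 0.08, 0.992, -0.007]
force: [-0.6, -0.2, -0.0]
gripper_width: 20.3
gripper_force: 108.8
```

>>> step_arm --motion '[{"jaw":-1,"slide":[-0.0088,0.0346,0.0094],"twist":[0.0023,-0.0166,0.0073]},{"jaw":-1,"slide":[-0.0088,0.0346,0.0094],"twist":[0.0023,-0.0166,0.0073]},{"jaw":-1,"slide":[-0.0088,0.0346,0.0094],"twist":[0.0023,-0.0166,0.0073]},{"jaw":-1,"slide":[-0.0088,0.0346,0.0094],"twist":[0.0023,-0.0166,0.0073]},{"jaw":-1,"slide":[-0.0088,0.0346,0.0094],"twist":[0.0023,-0.0166,0.0073]},{"jaw":-1,"slide":[-0.0088,0.0346,0.0094],"twist":[0.0023,-0.0166,0.0073]},{"jaw":-1,"slide":[-0.0088,0.0346,0.0094],"twist":[0.0023,-0.0166,0.0073]},{"jaw":-1,"slide":[-0.0088,0.0346,0.0094],"twist":[0.0023,-0.0166,0.0073]},{"jaw":-1,"slide":[-0.0088,0.0346,0.0094],"twist":[0.0023,-0.0166,0.0073]},{"jaw":-1,"slide":[-0.0088,0.0346,0.0094],"twist":[0.0023,-0.0166,0.0073]}]'

```text
t: 24.28
position: [542.2, 171.7, 189.3]
tcp_rot: [0.176, 0.115, 0.978, -0.021]
force: [0.3, -0.3, -1.2]
gripper_width: 20.1
gripper_force: 108.8
```

```bash
python3 seg.py
python3 - <<'E'
from h import *
print(np.load("B0.npy").round()); print(tipnow())
A=goalw([586,231,60],-.25);plan(A); path(A,6)
E
python3 balls.py pics/b3.png|head -3
```

```text
[ 61.2783927  355.40630781 212.68440346] [ 0.3 -0.3 -1.2]
blob 30 [62. 47. 58.]
blob 52 [ 62. -32.  58.]
blob 124 [ 36. -50.  58.]
blob 55 [-12. -17.  58.]
blob 58 [-23. -46.  59.]
blob 61 [-46. -17.  59.]
net 0.64 [ 36. -57.]
net 0.56 [-19. -45.]
net 0.53 [ -4. -20.]
net 0.46 [-38.  -9.]
net 0.4 [ 31. -35.]
[[ 39.  19.  50.]
 [ 39. -20.  50.]
 [  4.   0.  50.]
 [-24.  21.  50.]
 [-19. -19.  50.]]
(array([648.96458085, 148.42820581, 210.85705724]), array([ 61.65754074, 357.20114033, 210.85705724]), array([-0.27334871,  0.0455046 , -0.00122598]))
N=5 total d=159 a=0.05 slide [0.00561, 0.01329, 0.02844] twist [0.0011, -0.0091, 0.0034]
   tip [68.0, 367.0, 188.0]   tip [75.0, 376.0, 165.0]   tip [81.0, 385.0, 142.0]   tip [88.0, 394.0, 119.0]   tip [95.0, 403.0, 96.0]   tip [103.0, 412.0, 73.0]
(array([ 61.65754074, 357.20114033, 210.85705724]), array([-0.27334871,  0.0455046 , -0.00122598])) [ 0.33  0.21  1.73 -0.24  0.91 -0.89]
top crop [349 141] [419 196] high pix 426
ball 0.63 [-42.8 -18.3  49. ] 209.00000000000006 207.00000000000003
```

View pics/b3.png

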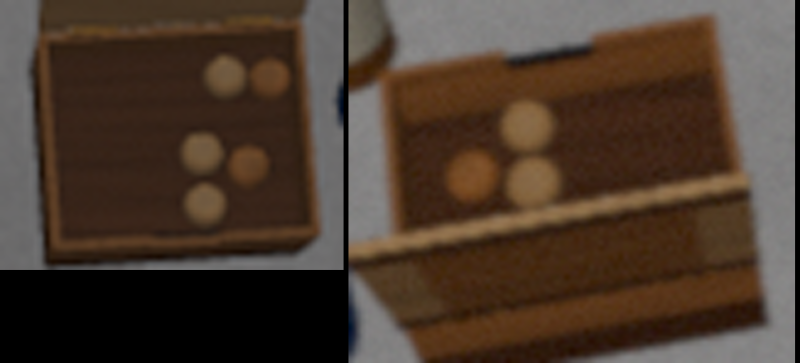

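The left crop shows the balls now at (225,76), (270,76), (202,152), (248,165) and (204,204). Each has moved more than 20 mm, and all are in the box with the lid open. Next I'll lay the scraper down.

>>> step_arm --motion '[{"jaw":-1,"slide":[0.0056,0.0133,0.0284],"twist":[0.0011,-0.0091,0.0034]},{"jaw":-1,"slide":[0.0056,0.0133,0.0284],"twist":[0.0011,-0.0091,0.0034]},{"jaw":-1,"slide":[0.0056,0.0133,0.0284],"twist":[0.0011,-0.0091,0.0034]},{"jaw":-1,"slide":[0.0056,0.0133,0.0284],"twist":[0.0011,-0.0091,0.0034]},{"jaw":-1,"slide":[0.0056,0.0133,0.0284],"twist":[0.0011,-0.0091,0.0034]},{"jaw":-1,"slide":[0,0,0],"twist":[0,0,0]},{"jaw":-1,"slide":[0,0,0],"twist":[0,0,0]}]'

```text
t: 25.17
position: [582.5, 226.8, 46.8]
tcp_rot: [0.196, 0.124, 0.972, -0.026]
force: [0.1, -0.7, -0.1]
gripper_width: 19.8
gripper_force: 108.8
```

Run:
```python
from h import *
print(tipnow())
for n in ["top","scene"]:
    d,W=cloud(n); L=(W-[586,231,0])@Rs(-.25,0); S=cv2.cvtColor(d["pixels"],cv2.COLOR_RGB2HSV)[...,1]
    m=(abs(L[...,1])<16)&(L[...,0]>25)&(L[...,0]<108)&(L[...,2]>45)&(S<80); p=L[m]; print(n,len(p),np.polyfit(p[:,0],p[:,2],1).round(3) if len(p)>20 else "",p.mean(0).round(1))
plan(goalw([586,231,4.5],-.25));
```

```text
(array([687.3659578 , 199.93893878,  74.94879692]), array([102.13799426, 407.09456921,  74.94879692]), array([-2.95131667e-01, -1.88549888e-04, -3.59631949e-04]))
top 168 [1.2000e-02 7.8601e+01] [69.  -3.9 79.4]
scene 250 [3.0000e-02 7.7977e+01] [72.3 -4.3 80.1]
N=2 total d=60 a=0.01 slide [0.01267, 0.00201, 0.02734] twist [0.0003, 0.0019, -0.0025]
```

>>> step_arm --motion '[{"jaw":-1,"slide":[0.0127,0.002,0.0273],"twist":[0,0,0]},{"jaw":-1,"slide":[0.0106,0.002,0.0233],"twist":[0,0,0]},{"jaw":-1,"slide":[0,0,0],"twist":[0,0,0]},{"jaw":-1,"slide":[0,0,0],"twist":[0,0,0]}]'

```text
t: 25.6
position: [582.8, 231.5, -6.5]
tcp_rot: [0.198, 0.124, 0.972, -0.025]
force: [0.8, -0.3, -0.4]
gripper_width: 20.3
gripper_force: 108.8
```

>>> step_arm --motion '[{"jaw":-1,"slide":[0.0008,0,0.0018],"twist":[0,0,0]},{"jaw":-1,"slide":[0,0,0],"twist":[0,0,0]},{"jaw":-1,"slide":[0.0008,0,0.0018],"twist":[0,0,0]},{"jaw":-1,"slide":[0,0,0],"twist":[0,0,0]}]'

```text
t: 25.93
position: [583.2, 232.2, -10.5]
tcp_rot: [0.199, 0.124, 0.972, -0.025]
force: [0.3, -1.6, 6.5]
gripper_width: 20.3
gripper_force: 109.7
```

>>> step_arm --motion '[{"jaw":1,"slide":[0,0,0],"twist":[0,0,0]},{"jaw":1,"slide":[0,0,0],"twist":[0,0,0]},{"jaw":1,"slide":[0,0,0],"twist":[0,0,0]},{"jaw":1,"slide":[0,0,0],"twist":[0,0,0]},{"jaw":1,"slide":[0,0,0],"twist":[0,0,0]},{"jaw":1,"slide":[0,0,-0.02],"twist":[0,0,0]},{"jaw":1,"slide":[0,0,-0.035],"twist":[0,0,0]},{"jaw":1,"slide":[0,0,-0.035],"twist":[0,0,0]},{"jaw":1,"slide":[0,0,-0.035],"twist":[0,0,0]},{"jaw":1,"slide":[0,0,-0.035],"twist":[0,0,0]}]'

```text
t: 26.77
position: [520.9, 247.7, 136.7]
tcp_rot: [0.197, 0.123, 0.972, -0.025]
force: [0.3, 0.2, -0.5]
gripper_width: 85.5
gripper_force: 0.0
```

>>> step_arm --motion '[{"jaw":1,"slide":[0,0,-0.035],"twist":[0,0,0]},{"jaw":1,"slide":[0,0,-0.035],"twist":[0,0,0]},{"jaw":1,"slide":[0,0,0],"twist":[0,0,0]},{"jaw":1,"slide":[0,0,0],"twist":[0,0,0]}]'

```text
t: 27.1
position: [495.5, 255.1, 201.7]
tcp_rot: [0.199, 0.123, 0.972, -0.024]
force: [0.3, -0.5, -1.0]
gripper_width: 85.4
gripper_force: 0.0
```

```bash
python3 - <<'E'
from h import *
print(sense()["position"],sense()["force"].round(1))
d,W=cloud("scene"); cv2.imwrite("pics/s9.png",d["pixels"][...,::-1])
hsv=cv2.cvtColor(d["pixels"],cv2.COLOR_RGB2HSV); H,S=hsv[...,0],hsv[...,1]
L=W-[586,231,0]
m=(np.hypot(L[...,0],L[...,1])<130)&((H<8)|(H>172))&(S>140)&(L[...,2]<60); p=W[m]; print(len(p),box(p),np.percentile(p[:,2],[50,95]).round(1))
m=(np.hypot(L[...,0]-60,L[...,1]+18)<60)&(S<70)&(L[...,2]>8)&(L[...,2]<60); p=W[m]; print(len(p),box(p),np.percentile(p[:,2],[5,50,95]).round(1))
E
python3 lid.py | grep angle
```

```text
[495.54130999 255.09760155 201.69126288] [ 0.3 -0.5 -1. ]
314 [array([538.3, 242.9]), array([ 25.2, 117.1]), np.float64(72.1)] [26.9 30.4]
283 [array([642.2, 215.7]), array([ 23.9, 105.1]), np.float64(75.3)] [12.8 16.1 19.7]
top 614 lid angle med 1.727
scene 722 lid angle med 1.813
```

View pics/s9.png

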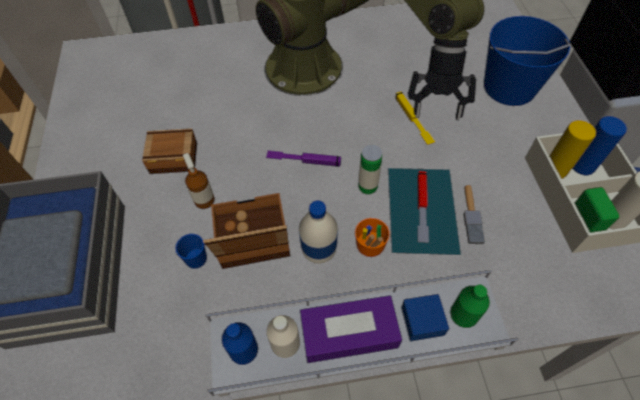

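The scraper lies flat mid-mat at (423,207). The lid is open, the balls are in the box at (235,222), and the bystanders are in place.

```bash
python3 -c "
from cell import *
print(job_done())"
```

```text
the job is handed in; nothing more can be done
None
```

The job is handed in, with no verdict returned: the lid was levered open to about 1.75 rad with the blade alone, all five balls were shifted more than 20 mm and stayed in the box, the red scraper lies flat near the middle of the mat, and nothing else appears to have moved.

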